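# Clear the scrap off a drive-recovery bench

### The arm

A 7-joint arm with a two-finger parallel gripper is mounted at the origin on the work surface. World frame = base frame: x ahead of the robot, y to its left, z up, the work surface at z = 0. Lengths are in mm, angles in rad, forces in N, time in s.
With the tool pointing down it reaches from about 400 to 900 mm from the base axis. Payload 5.6 kg.
Tool frame: the origin (TCP) lies at the very end of the fingers, on their centre line; the grasp point (between the pads) lies 19 mm behind it; z points along the fingers, y is the direction in which the jaws open and shut (so a half turn about z gives the same grasp; the last joint's range is limited). The gripper opens to 92 mm and grips with 3 to 60 N. Pads are 20 mm wide; open, the fingers measure 128 mm over their backs; the gripper's body (75 mm by 189 mm) begins 69 mm behind the grasp point.
Start: joints at [-1.371, 0.468, -0.012, 1.603, 0.006, 1.071, -0.056], TCP at [156.316, 630.931, 214.592] pointing down, gripper open.
Joint ranges: [-2.53, 2.53], [-0.31, 2.02], [-1.57, 1.55], [0.28, 2.44], [-1.29, 4.43], [0.15, 1.84], [-2.92, 2.92]. Speed limits (rad/s): [2.57, 2.57, 3.14, 3.14, 3.14, 3.14, 3.14].

### API

Orientations are given as [roll, pitch, yaw] about the fixed x, y, z axes, in that order (R = Rz(yaw) Ry(pitch) Rx(roll)).
In Python, from workcell import read_state, cams, job gives the robot as it stands.
- The arm moves only by the tool servo_tool, never from a script. Its argument "steps" is a list of rows, each a list of 3 entries, a list of its own where there are three numbers: the shift along the tool's x, y, z in cm, then the turn, a rotation vector about the tool's x, y, z in rad, then the opening, from 0 (shut) to 1 (fully open). In form: [[[tx, ty, tz], [rx, ry, rz], claw], ...]. A call has 1 to 8 rows; each row is the pose to reach, as a shift and turn from the pose commanded when the call began, along the tool's axes at that moment; what a row does not reach only later rows make up. A row lasts 1/10 s, in which the tool goes at most 50 mm and 8.59 degrees, less where a joint would pass 70% of its speed; a pose out of reach is approached as far as the arm can. A call with a gripper value outside its range is refused whole. The fingers move at their own pace and stop on an object; "squeeze" is the grip in N (left out, the last holds). Time passes only in rows, so rows that repeat a pose let the fingers close. It gives the time, the measured TCP pose, the force and the opening at its end, in the units of the state.
- read_state(): the state, without advancing time (a new reading comes with each control period).
- cams.capture(name): name is "scene" or "top" or "wrist"; returns the picture (400x640x3 uint8, blue, green, red); there is no depth.
- cams.camera_info(name): a dict with "camera_matrix" (3x3 intrinsics, pixels), "view" (4x4, takes a point from world to camera coordinates); the wrist camera has in their place "hand_eye" (4x4, takes a point from camera to tool coordinates, whose origin is the TCP and whose axes are the flange's). Camera axes: x right, y up, looking along -z (the intrinsics and any distortion apply to the point x, -y, -z); pixel columns grow to the right and rows downward; lengths in mm; the calibration is good to about 2 mm. A picture is of the moment at which its call begins: read the wrist's pose just before it. camera_info takes no time and is no camera call.
- job.close_job(): hands the job in, once; it reports no verdict.
The state is a dict: "clock": time; "q": joint angles; "qvel": joint speeds; "joint_efforts": joint torques, N m; "ee_pos": TCP position; "ee_rot": TCP orientation; "contact_force": force on the tool from outside, world axes, zero at the start; "ft_torque": the same for the moment, N m; "width": finger opening in mm.
Only numpy, scipy, OpenCV 4.12 (cv2) and the standard library are available. Lean on these libraries where they do the work, as an engineer would, in place of code of your own. Each camera call takes 0.05 s, during which the arm holds its last target. There are 200 camera calls.

### The job

Clear this bench of its scrap: slide the guard at the bench's far edge fully open, push every dead hard drive lying singly on the bench top (not the stacked good ones) off the edge through the opening so that it drops into the tote below, and use the scraper block to wipe all the metal chips off the work plate over its lip into the same tote, never touching the sharp chips with the gripper itself. Then slide the guard fully shut again and put the scraper back upright in its rest. Leave everything else on the bench where it is.

Things in the scene. Friction and masses are not known exactly. Their poses are not given: they have to be found in the camera images.
- drive0: dead hard drive, lying flat: metal slab, dark sides, silver top with a white label, 147 (own x) x 102 (own y) x 26 mm, about 0.45 kg, too wide to grasp; origin at the centre of its underside. There are 2 or 3 of them on the bench (None: absent), all alike; the good drives in a stack and in the dock at the sides are not listed.
- drive1: dead hard drive, lying flat: metal slab, dark sides, silver top with a white label, 147 (own x) x 102 (own y) x 26 mm, about 0.45 kg, too wide to grasp; origin at the centre of its underside. There are 2 or 3 of them on the bench (None: absent), all alike; the good drives in a stack and in the dock at the sides are not listed.
- drive2: dead hard drive, lying flat: metal slab, dark sides, silver top with a white label, 147 (own x) x 102 (own y) x 26 mm, about 0.45 kg, too wide to grasp; origin at the centre of its underside. There are 2 or 3 of them on the bench (None: absent), all alike; the good drives in a stack and in the dock at the sides are not listed.
- chip0: broken-off chip of aluminium casting, about 36 x 30 x 8 mm, 20 g, sharp; origin at the centre of its underside. 2 to 4 of them lie on the work plate (None: absent).
- chip1: broken-off chip of aluminium casting, about 36 x 30 x 8 mm, 20 g, sharp; origin at the centre of its underside. 2 to 4 of them lie on the work plate (None: absent).
- chip2: broken-off chip of aluminium casting, about 36 x 30 x 8 mm, 20 g, sharp; origin at the centre of its underside. 2 to 4 of them lie on the work plate (None: absent).
- chip3: broken-off chip of aluminium casting, about 36 x 30 x 8 mm, 20 g, sharp; origin at the centre of its underside. 2 to 4 of them lie on the work plate (None: absent).
- scraper: scraper block, 0.25 kg: grey base 32 (own x) x 110 (own y) x 25 mm high, and on it an upright wooden grip 22 (x) x 80 (y) mm rising from 25 to 75 mm above the underside; origin at the centre of the underside, own z up. Either long face of the base can wipe. It stands in its rest at the start.
- rest: black low open tray, fixed, outside 66 (own x) x 146 (own y) x 14 mm, walls 5 mm, floor 5 mm thick, in which the scraper stands with its long side along own y (either way round); origin at the centre of the underside, on the bench
- opening (a point): middle of the opening in the edge guard, on the bench's far edge, at bench-top height (z = 0). The bench ends at this x everywhere; world +x points out over the edge, y along it. The opening is 230 mm wide in y; fixed rails 30 mm high run along the edge beyond it to -y, and beyond the plate to +y. The work plate begins 30 mm past the opening's +y end.
- plate_lip (a point): middle of the work plate's open outer edge, on its top face, right at the bench's far edge. The plate is a fixed dark steel slab 145 mm deep (from this point towards the robot, -x) x 225 mm wide (y) x 10 mm thick, flat, no rim; its sides are along world x and y.
- gate (a joint): sliding steel guard closing the opening (230 mm long, 30 mm high, 10 mm thick, centred 18 mm in from the edge); 0 = shut, grows as it slides towards -y, 0.235 m = fully open; stays where left, takes about 2 N to slide
- gate_post (a point): centre of the top of the black post on the guard, the handle to push or pinch: 22 (x) x 20 (y) mm, rising from 31 to 81 mm above the bench; it moves along -y as the guard opens
- bin (a point): centre of the inner floor of the grey scrap tote below the edge: inside 288 (x) x 588 (y) mm, 114 mm deep, its rim 40 mm below the bench top; it reaches 25 mm in under the bench edge and lies under both the opening and the plate lip
- screwdriver: screwdriver lying on the bench, to be left alone; origin under its middle
- tin: small closed tin, 60 mm across and 60 mm tall, to be left alone; origin at the centre of its underside
Things that resemble listed ones, but are neither listed nor needed, are in the scene too. What is shaped like the chip1 but blue is not meant.

How it is judged:
By the outcome, as a careful person would: the job done as asked, in the order asked, and still so for the second after the job is handed in, with the robot touching nothing.
Of drive0, drive1, drive2 only 2 to 3 are there at a start; the rules pass over those that are not, and their reading is None.
Of chip0, chip1, chip2, chip3 only 2 to 4 are there at a start; the rules pass over those that are not, and their reading is None.
At some moment in a run one of drive0, drive1, drive2 may be knocked a few centimetres aside while the robot is not near it.
Once in a run the grip may slacken for a moment while it holds something.
It also fails if it takes over 210 s, if anything falls off the work surface, if the arm or the gripper's body presses on something with over 40 N, if the wrist force passes 120 N, or if a joint passes its speed limit or range.

## Working session

There is one attempt and no reset: what is moved stays moved. The work goes in short steps, Python scripts to look and compute and a tool call to move; the robot and the scene stay as the last step left them, time stands still between calls to the robot, and variables do not carry over. Pictures are saved under pics/ and viewed, about 12 in all and at most 16, crops included, and the job is handed in when it is done.

Besides the shell and the picture viewer there is one more tool, called as name(argument=value, ...), one argument or row to a line, values as JSON. servo_tool: Moves the arm, as the interface text tells. Its arguments: {"type":"object","properties":{"steps":{"type":"array","items":{"type":"array"}},"squeeze":{"type":"number"}},"required":["steps"]}

```bash
ls; mkdir -p pics
python3 - <<'E'
from workcell import read_state, cams, job
import cv2
s=read_state();print(s)
for n in ("scene","top"):
    cv2.imwrite(f"pics/{n}0.png",cams.capture(n)); print(n,cams.camera_info(n))
print(cams.camera_info("wrist"))
E
```

```text
pics
{'clock': 0.0, 'q': array([-1.37099663,  0.46838233, -0.01157314,  1.60361647,  0.00596647,
        1.07140698, -0.05629558]), 'qvel': array([ 6.20634304e-04,  4.81447138e-04, -9.24713414e-04,  3.73441031e-04,
        8.24041317e-05, -8.98483686e-04,  5.92123038e-04]), 'joint_efforts': array([ 7.63269309e-04, -5.20575070e+01, -1.27967031e-02, -2.43748498e+01,
       -5.66715002e-02,  1.70424837e-02,  1.63896098e-04]), 'ee_pos': array([156.20993937, 630.34715483, 213.63995347]), 'ee_rot': array([-3.13981726e+00,  1.08260319e-04,  2.89869089e+00]), 'contact_force': array([-0.02964205, -0.51029207, -0.33307056]), 'ft_torque': array([-0.01780792,  0.02253963, -0.01363623]), 'width': 91.55774986648201}
scene {'camera_matrix': array([[424.94570722,   0.        , 326.78384535],
       [  0.        , 424.94570722, 197.491248  ],
       [  0.        ,   0.        ,   1.        ]]), 'view': array([[ 1.05383907e-01,  9.94400372e-01, -7.88234743e-03,
         1.87487684e+01],
       [-5.45223743e-01,  6.44066275e-02,  8.35812692e-01,
         3.19243671e+02],
       [ 8.31640128e-01, -8.378
[... 494 characters left out ...]
,
       [-2.00933789e-01,  4.40262851e-04,  9.79604726e-01,
        -8.24278819e+02],
       [ 0.00000000e+00,  0.00000000e+00,  0.00000000e+00,
         1.00000000e+00]])}
{'camera_matrix': array([[283.99391666,   0.        , 319.47896441],
       [  0.        , 283.99391666, 200.72622983],
       [  0.        ,   0.        ,   1.        ]]), 'hand_eye': array([[-4.63416502e-04,  9.67423445e-01,  2.53163315e-01,
         7.11760679e+01],
       [ 9.99999891e-01,  4.35069979e-04,  1.67953059e-04,
         2.90799295e-01],
       [ 5.23379687e-05,  2.53163365e-01, -9.67423541e-01,
        -1.71280785e+02],
       [ 0.00000000e+00,  0.00000000e+00,  0.00000000e+00,
         1.00000000e+00]])}
```

View pics/top0.png

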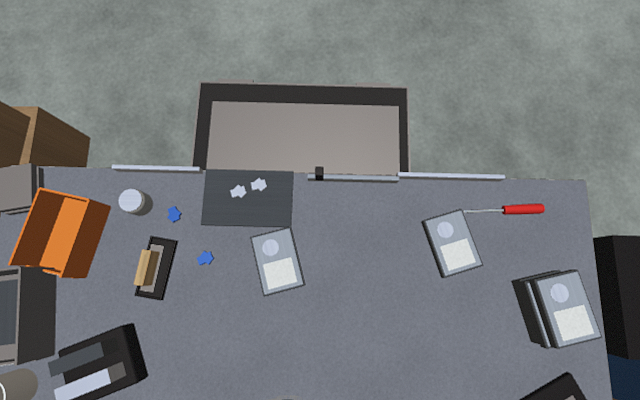

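View pics/scene0.png

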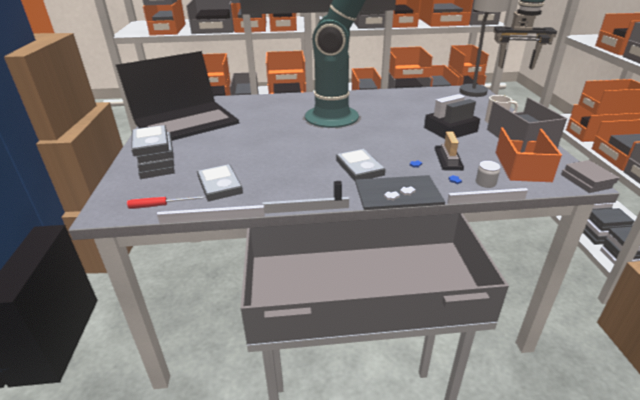

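The top view shows two single drives at about (277,262) and (452,243), and a stack at right. There are two silver chips at about (238,191) and (259,184), and blue decoys. The scraper is at (150,267) in its rest and the post at (319,173). Next I'll enlarge it.

```bash
cat > h.py <<'E'
from workcell import read_state, cams, job
import numpy as np, cv2
from scipy.spatial.transform import Rotation as Ro
def camT(n):
    i=cams.camera_info(n)
    if n=="wrist":
        s=read_state(); T=np.eye(4); T[:3,:3]=Ro.from_euler('xyz',s['ee_rot']).as_matrix(); T[:3,3]=s['ee_pos']
        return i['camera_matrix'],T@i['hand_eye']
    return i['camera_matrix'],np.linalg.inv(i['view'])
def ray(K,T,u,v,z):
    d=np.linalg.inv(K)@[u,v,1]; d=T[:3,:3]@[d[0],-d[1],-d[2]]
    o=T[:3,3]; return (o+d*(z-o[2])/d[2])[:2].round(1)
def px(K,T,p):
    c=np.linalg.inv(T)@np.r_[p,1]; q=K@[c[0],-c[1],-c[2]]; return q[:2]/q[2]
def snap(n,name,crop=None,k=1):
    KT=camT(n); im=cams.capture(n)
    cv2.imwrite(f"pics/{name}_raw.png",im)
    if crop: x,y,X,Y=crop; im=im[y:Y,x:X]
    if k!=1: im=cv2.resize(im,None,fx=k,fy=k,interpolation=cv2.INTER_CUBIC)
    cv2.imwrite(f"pics/{name}.png",im); return KT
def st():
    s=read_state(); print(round(s['clock'],2),s['ee_pos'].round(1),s['ee_rot'].round(3),'F',s['contact_force'].round(1),'w',round(s['width'],1)); return s
E
python3 - <<'E'
import cv2
im=cv2.imread('pics/top0.png')
a=cv2.resize(im[160:310,125:325],None,fx=4,fy=4,interpolation=cv2.INTER_CUBIC)
b=cv2.resize(im[160:290,390:550],None,fx=4,fy=4,interpolation=cv2.INTER_CUBIC)
cv2.imwrite('pics/ca.png',a);cv2.imwrite('pics/cb.png',b)
E
```

```text
(no output)
```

View pics/ca.png

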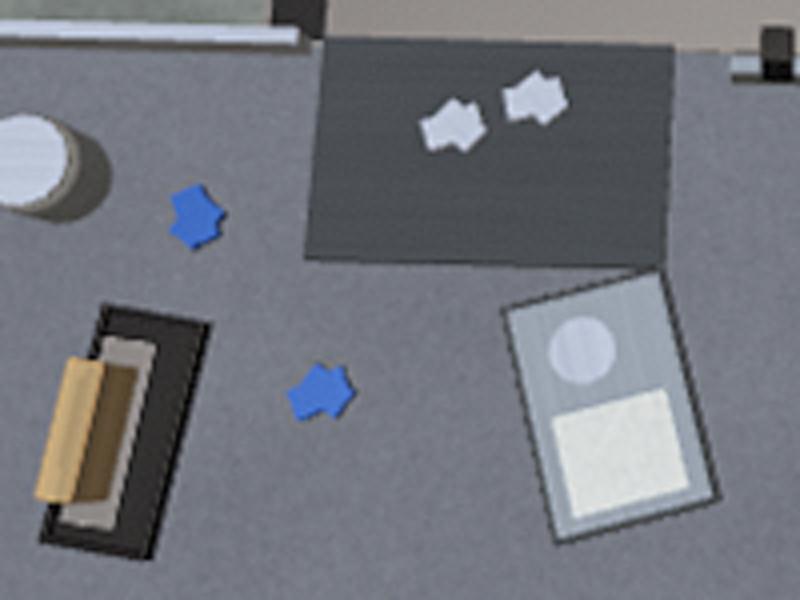

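View pics/cb.png

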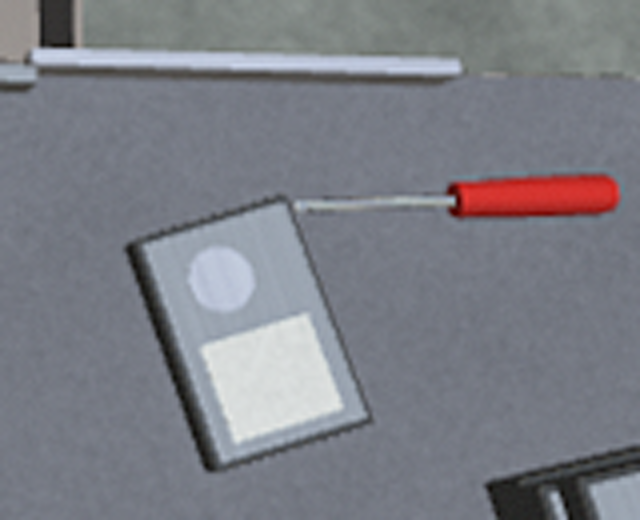

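Run:
```python
from h import *
K,T=camT("top")
A=lambda x,y:(125+x/4,160+y/4)
B=lambda x,y:(390+x/4,160+y/4)
R=lambda p,z:ray(K,T,*p,z)
print('drive A corners',[R(A(*c),26) for c in((503,310),(661,268),(720,498),(556,543))])
print('drive B corners',[R(B(*c),26) for c in((132,245),(282,198),(371,420),(212,469))])
print('rest corners z14',[R(A(*c),14) for c in((105,303),(212,323),(152,560),(40,543))])
print('grip top z75',[R(A(*c),75) for c in((73,356),(105,360),(70,502),(36,499))])
print('base top z25',[R(A(*c),25) for c in((108,338),(155,343),(115,530),(60,523))])
print('plate',[R(A(*c),10) for c in((325,38),(673,45),(664,268),(305,258))])
print('chips',[R(A(*c),18) for c in((453,127),(536,98))])
print('post top',R(A(777,36),81), 'gate left end z30',R(A(731,60),30))
print('tin top',R(A(25,160),60),'blue',[R(A(*c),8) for c in((197,215),(322,391))])
print('gate r end',R(B(35,72),30),'rail',R(B(460,62),30),'sd tip',R(B(298,207),4), R(B(455,195),10),R(B(618,192),10))
st()
```

```text
drive A corners [array([474.2, 105.8]), array([502.4,  10.8]), array([366.1, -30.1]), array([337.8,  65.7])]
drive B corners [array([ 525. , -315.2]), array([ 556.8, -409.1]), array([ 422.4, -455.9]), array([ 391.1, -359. ])]
rest corners z14 [array([473.4, 353.3]), array([462.8, 286.2]), array([321.4, 307.2]), array([329.6, 375. ])]
grip top z75 [array([437.1, 339.6]), array([435.3, 321.1]), array([356.1, 331.3]), array([357.3, 350.5])]
base top z25 [array([451.3, 343.9]), array([449. , 315.1]), array([338.8, 326.4]), array([342. , 359.3])]
plate [array([647.4, 234.4]), array([648.7,  10.7]), array([504.5,  10.3]), array([505. , 234.2])]
chips [array([589.2, 146.2]), array([609.4,  95.1])]
post top [635.6 -56.9] gate left end z30 [634.2 -27.8]
tin top [553.1 389.7] blue [array([530.6, 305. ]), array([423.5, 216.9])]
gate r end [ 632.4 -256.4] rail [ 646.  -524.2] sd tip [ 555.4 -427.4] [ 564.6 -524.8] [ 569.2 -628.3]
0.1 [156.2 630.4 213.8] [-3.14   0.     2.899] F [-1.2 -0.1  0.2] w 92.0
```

```bash
cat >> h.py <<'E'
def go(x,y,z,yaw):
    s=read_state(); R=Ro.from_euler('xyz',s['ee_rot']); D=Ro.from_euler('xyz',[np.pi,0,yaw])
    print('go',(x,y,z),R.inv().apply(np.array([x,y,z])-s['ee_pos']).round(0)/10,(R.inv()*D).as_rotvec().round(3))
E
python3 -c "
from h import *
go(636,-57,180,np.pi)"
```

```text
go (636, -57, 180) [-63.1 -55.2   3.5] [-0.002 -0.    -0.243]
```

servo_tool(
  steps=[
    [[-32, -28, 2], [0, 0, -0.243], 0.5],
    [[-32, -28, 2], [0, 0, -0.243], 0.5],
    [[-32, -28, 2], [0, 0, -0.243], 0.5],
    [[-32, -28, 2], [0, 0, -0.243], 0.5],
    [[-32, -28, 2], [0, 0, -0.243], 0.5],
    [[-32, -28, 2], [0, 0, -0.243], 0.5],
    [[-32, -28, 2], [0, 0, -0.243], 0.5],
    [[-32, -28, 2], [0, 0, -0.243], 0.5],
  ],
)

```text
clock: 0.9
ee_pos: [385.6, 301.3, 195.7]
ee_rot: [3.142, 0.0, -3.141]
contact_force: [0.8, -0.5, 0.0]
width: 45.8
```

```bash
python3 -c "
from h import *
s=st();print(s['q'])
go(636,-57,180,np.pi)"
```

```text
0.9 [385.6 301.3 195.7] [ 3.142  0.    -3.141] F [ 0.8 -0.5  0. ] w 45.8
[-0.80636642  0.21794576  0.08523401  2.01140899 -0.02332193  0.91306419
  0.8621893 ]
go (636, -57, 180) [-25.  -35.8   1.6] [0. 0. 0.]
```

servo_tool(
  steps=[
    [[-25, -35.8, 1.6], [0, 0, 0], 0.5],
    [[-25, -35.8, 1.6], [0, 0, 0], 0.5],
    [[-25, -35.8, 1.6], [0, 0, 0], 0.5],
    [[-25, -35.8, 1.6], [0, 0, 0], 0.5],
    [[-25, -35.8, 1.6], [0, 0, 0], 0.5],
    [[-25, -35.8, 1.6], [0, 0, 0], 0.5],
    [[-25, -35.8, 1.6], [0, 0, 0], 0.5],
    [[-25, -35.8, 1.6], [0, 0, 0], 0.5],
  ],
)

```text
clock: 1.7
ee_pos: [614.5, -26.1, 180.8]
ee_rot: [3.141, -0.0, -3.141]
contact_force: [-0.0, 0.7, 0.6]
width: 46.0
```

servo_tool(
  steps=[
    [[0, 0, 0], [0, 0, 0], 0.5],
    [[0, 0, 0], [0, 0, 0], 0.5],
    [[0, 0, 0], [0, 0, 0], 0.5],
  ],
)

```text
clock: 2.0
ee_pos: [613.0, -22.8, 180.7]
ee_rot: [3.141, -0.001, -3.14]
contact_force: [0.3, 0.6, -0.0]
width: 46.0
```

```bash
python3 -c "
from h import *
st()
KT=snap('wrist','w1'); np.save('w1.npy',KT[1])
print([px(*KT,p).round() for p in((636,-57,81),(650,-20,0),(650,10,10))])"
```

```text
2.0 [613.  -22.8 180.7] [ 3.141e+00 -1.000e-03 -3.140e+00] F [ 0.3  0.6 -0. ] w 46.0
[array([285., 223.]), array([321., 213.]), array([345., 215.])]
```

View pics/w1.png

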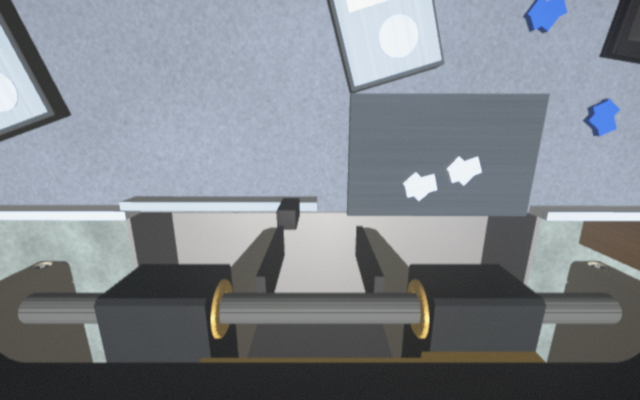

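The wrist view shows the post near (289,214), the chips at (420,186) and (465,170), and the plate's lip corner at (348,215), all consistent with the top camera.

```bash
python3 -c "
from h import *
K,T=camT('wrist'); 
print([ray(K,T,*p,z) for p,z in(((278,203),81),((300,203),81),((279,226),81),((297,226),81),((317,207),30),((121,206),30),((348,215),10),((528,216),10),((129,217),30))])
go(636,-57,180,np.pi); go(636,-57,45,np.pi)"
```

```text
[array([615.3, -63. ]), array([615.3, -41.2]), array([639.4, -62.8]), array([639.3, -44.6]), array([633.8, -24.8]), array([ 633.1, -255.7]), array([649.9,  14.2]), array([650.8, 241.7]), array([ 646.7, -248.5])]
go (636, -57, 180) [-2.3 -3.5  0.1] [ 0.001 -0.001  0.003]
go (636, -57, 45) [-2.3 -3.5 13.6] [ 0.001 -0.001  0.003]
```

servo_tool(
  steps=[
    [[-1.9, -3.2, 4], [0, 0, 0], 0.5],
    [[-1.9, -3.2, 6], [0, 0, 0], 0.5],
    [[-1.9, -3.2, 6], [0, 0, 0], 0.5],
    [[-1.9, -3.2, 8], [0, 0, 0], 0.5],
    [[-1.9, -3.2, 10], [0, 0, 0], 0.5],
    [[-1.9, -3.2, 12], [0, 0, 0], 0.5],
    [[-1.9, -3.2, 13.5], [0, 0, 0], 0.5],
    [[-1.9, -3.2, 13.5], [0, 0, 0], 0.5],
  ],
)

```text
clock: 2.85
ee_pos: [631.7, -54.7, 45.2]
ee_rot: [3.141, -0.003, -3.139]
contact_force: [-0.2, 0.3, -0.1]
width: 46.2
```

servo_tool(
  steps=[
    [[0, -1.5, 0], [0, 0, 0], 0.5],
    [[0, -4, 0], [0, 0, 0], 0.5],
    [[0, -6.5, 0], [0, 0, 0], 0.5],
    [[0, -9, 0], [0, 0, 0], 0.5],
    [[0, -11.5, 0], [0, 0, 0], 0.5],
    [[0, -14, 0], [0, 0, 0], 0.5],
    [[0, -16, 0], [0, 0, 0], 0.5],
    [[0, -16, 0], [0, 0, 0], 0.5],
  ],
)

```text
clock: 3.65
ee_pos: [632.7, -221.4, 47.7]
ee_rot: [-3.139, 0.002, 3.137]
contact_force: [-0.9, -0.7, 0.2]
width: 45.9
```

servo_tool(
  steps=[
    [[0, -2, 0], [0, 0, 0], 0.5],
    [[0, -4, 0], [0, 0, 0], 0.5],
    [[0, -6, 0], [0, 0, 0], 0.5],
    [[0, -7.5, 0], [0, 0, 0], 0.5],
    [[0, -8, 0], [0, 0, 0], 0.5],
    [[0, -8.3, 0], [0, 0, 0], 0.5],
    [[0, -8.6, 0], [0, 0, 0], 0.5],
    [[0, -8.6, 0], [0, 0, 0], 0.5],
  ],
)

```text
clock: 4.45
ee_pos: [633.4, -295.9, 46.5]
ee_rot: [3.132, -0.002, -3.138]
contact_force: [-2.9, 15.4, 10.6]
width: 45.9
```

The force of 15 N with the travel stopped suggests the end stop. I'll back off, rise and check.

servo_tool(
  steps=[
    [[0, 1.5, 0], [0, 0, 0], 0.5],
    [[0, 2, 0], [0, 0, 0], 0.5],
    [[0, 2, -4], [0, 0, 0], 0.5],
    [[2, 2, -8], [0, 0, 0], 0.5],
    [[5, 2, -10], [0, 0, 0], 0.5],
    [[8, 2, -10], [0, 0, 0], 0.6],
    [[10, 2, -10], [0, 0, 0], 0.6],
    [[10, 2, -10], [0, 0, 0], 0.6],
  ],
)

```text
clock: 5.25
ee_pos: [529.8, -284.7, 146.5]
ee_rot: [-3.14, -0.001, 3.138]
contact_force: [0.6, -0.2, -1.1]
width: 55.1
```

```bash
python3 -c "
from h import *
st()
K,T=snap('top','t2',(190,140,550,320),2)
print(px(K,T,(632,-54,81)),px(K,T,(632,-289,81)),px(K,T,(632,-20-235,30)))"
```

```text
5.25 [ 529.8 -284.7  146.5] [-3.140e+00 -1.000e-03  3.138e+00] F [ 0.6 -0.2 -1.1] w 55.1
[317.98306943 170.42701259] [416.94460502 172.95751675] [398.21035192 178.15138161]
```

View pics/t2.png

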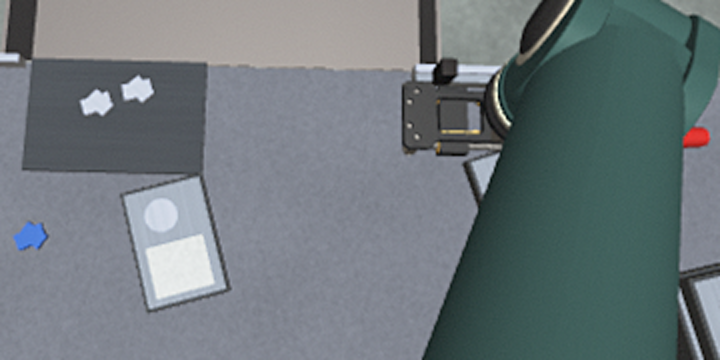

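The guard's left end is at about column 396 (predicted 398 when fully open), so the guard is open. Next is drive B.

```bash
python3 -c "
from h import *
K,T=camT('top')
print([ray(K,T,u,v,104) for u,v in((530,275),(556,347),(577,269))],[ray(K,T,u,v,0) for u,v in((512,280),(530,347))])
go(482,-472,100,1.898)"
```

```text
[array([ 400.5, -524.3]), array([ 252.9, -566. ]), array([ 416. , -628.9])] [array([ 388.8, -537. ]), array([ 234.2, -567.6])]
go (482, -472, 100) [  4.9 -18.8   4.7] [-1.000e-03  1.000e-03  1.241e+00]
```

servo_tool(
  steps=[
    [[3.7, -16, 0], [0, 0, 0.6], 0.25],
    [[3.6, -17.2, 0], [0, 0, 1.241], 0.25],
    [[3.6, -17.2, 0], [0, 0, 1.241], 0.25],
    [[3.6, -17.2, 0], [0, 0, 1.241], 0.25],
    [[3.6, -17.2, 0], [0, 0, 1.241], 0.25],
    [[3.6, -17.2, 0], [0, 0, 1.241], 0.25],
    [[3.6, -17.2, 0], [0, 0, 1.241], 0.25],
    [[3.6, -17.2, 0], [0, 0, 1.241], 0.25],
  ],
)

```text
clock: 6.1
ee_pos: [497.9, -455.2, 145.5]
ee_rot: [-3.141, 0.001, 1.937]
contact_force: [1.0, -0.9, 0.5]
width: 23.0
```

servo_tool(
  steps=[
    [[0, 0, 0], [0, 0, 0.1], 0.25],
    [[0, 0, 0], [0, 0, 0.1], 0.25],
  ],
)

```text
clock: 6.3
ee_pos: [498.0, -454.8, 145.5]
ee_rot: [-3.14, 0.001, 1.843]
contact_force: [0.0, -0.3, 0.1]
width: 23.2
```

```bash
python3 -c "
from h import *
s=st();print(s['q'].round(2))
KT=snap('wrist','w2')
print([px(*KT,p).round() for p in((495,-456,14),)])
go(495,-456,14,1.898);go(495,-456,60,1.898)"
```

```text
6.3 [ 498.  -454.8  145.5] [-3.140e+00  1.000e-03  1.843e+00] F [ 0.  -0.3  0.1] w 23.2
[ 0.27  0.64  0.61  1.63 -0.41  1.01  1.29]
[array([317., 194.])]
go (495, -456, 14) [-0.  -0.3 13.2] [-0.001  0.001 -0.053]
go (495, -456, 60) [-0.  -0.3  8.6] [-0.001  0.001 -0.053]
```

View pics/w2.png

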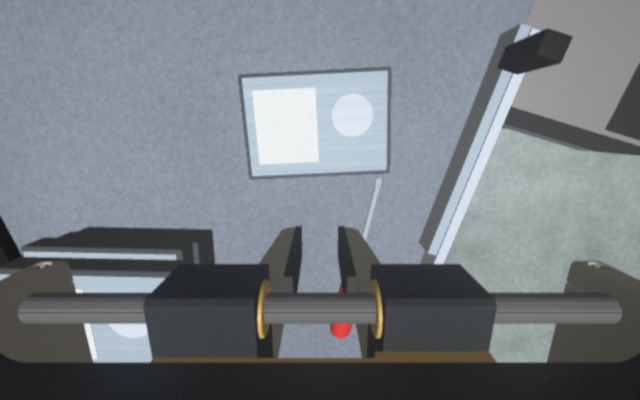

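```bash
python3 -c "
from h import *
K,T=camT('wrist')
print([ray(K,T,u,v,26) for u,v in((250,178),(389,172),(390,68),(240,76))],[ray(K,T,u,v,4) for u,v in((379,179),(364,236))])
print([px(K,T,p).round() for p in((400,-524,104),(400,-524,78))])"
```

```text
[array([ 423. , -455.5]), array([ 559.7, -410.6]), array([ 528. , -316.9]), array([ 393.2, -362. ])] [array([ 557.7, -422.9]), array([ 562.6, -492.1])]
[array([183., 266.]), array([196., 253.])]
```

```bash
python3 -c "
from h import *
go(502,-450,14,1.889);"
```

```text
go (502, -450, 14) [ 0.4  0.5 13.2] [-0.001  0.001 -0.044]
```

servo_tool(
  steps=[
    [[0.4, 0.5, 3], [0, 0, -0.044], 0.25],
    [[0.4, 0.5, 6], [0, 0, -0.044], 0.25],
    [[0.4, 0.5, 9], [0, 0, -0.044], 0.25],
    [[0.4, 0.5, 11], [0, 0, -0.044], 0.25],
    [[0.4, 0.5, 13], [0, 0, -0.044], 0.25],
    [[0.4, 0.5, 13.2], [0, 0, -0.044], 0.25],
  ],
)

```text
clock: 6.95
ee_pos: [499.6, -448.2, 11.3]
ee_rot: [-3.139, -0.003, 1.887]
contact_force: [-1.6, 0.2, -0.4]
width: 23.1
```

servo_tool(
  steps=[
    [[0.5, 0, 0], [0, 0, 0], 0.25],
    [[1.3, 0, 0], [0, 0, 0], 0.25],
    [[2.3, 0, 0], [0, 0, 0], 0.25],
    [[3.5, 0, 0], [0, 0, 0], 0.25],
    [[4.7, 0, 0], [0, 0, 0], 0.25],
    [[5.9, 0, 0], [0, 0, 0], 0.25],
    [[7.1, 0, 0], [0, 0, 0], 0.25],
    [[8, 0, 0], [0, 0, 0], 0.25],
  ],
)

```text
clock: 7.75
ee_pos: [476.6, -373.5, 15.5]
ee_rot: [3.14, 0.003, 1.886]
contact_force: [2.2, -5.9, 4.5]
width: 23.0
```

servo_tool(
  steps=[
    [[1.3, 0.04, 0], [0, 0, 0.055], 0.25],
    [[2.6, 0.14, 0], [0, 0, 0.11], 0.25],
    [[3.9, 0.32, 0], [0, 0, 0.165], 0.25],
    [[5.15, 0.57, 0], [0, 0, 0.22], 0.25],
    [[6.4, 0.89, 0], [0, 0, 0.275], 0.25],
    [[7.65, 1.27, 0], [0, 0, 0.33], 0.25],
    [[8.85, 1.72, 0], [0, 0, 0.385], 0.25],
    [[10.05, 2.24, 0], [0, 0, 0.44], 0.25],
  ],
)

```text
clock: 8.55
ee_pos: [465.3, -271.6, 15.0]
ee_rot: [3.141, 0.002, 1.443]
contact_force: [-1.7, -5.4, 4.8]
width: 22.9
```

```bash
python3 -c "
from h import *
st();K,T=snap('wrist','w3'); im=cv2.imread('pics/w3.png')[0:260]; cv2.imwrite('pics/w3.png',im)"
```

```text
8.55 [ 465.3 -271.6   15. ] [3.141e+00 2.000e-03 1.443e+00] F [-1.7 -5.4  4.8] w 22.9
```

View pics/w3.png

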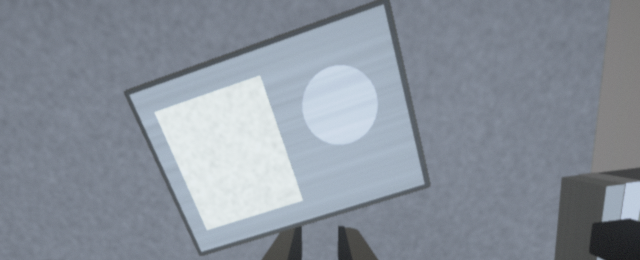

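```bash
python3 -c "
from h import *
K,T=camT('wrist')
c=np.array([ray(K,T,u,v,26) for u,v in((202,253),(428,184),(386,2),(127,92))]);print(c,c.mean(0),np.arctan2(*(c[1]-c[0])[::-1]))"
```

```text
[[ 393.8 -262.4]
 [ 532.  -237. ]
 [ 514.5 -142.9]
 [ 375.9 -167. ]] [ 454.05  -202.325] 0.18176310918356092
```

servo_tool(
  steps=[
    [[1, 0, 0], [0, 0, 0], 0.25],
    [[2, 0, 0], [0, 0, 0], 0.25],
    [[3, 0, 0], [0, 0, 0], 0.25],
    [[3.6, 0, 0], [0, 0, 0], 0.25],
    [[2.5, 0, 0], [0, 0, 0], 0.4],
    [[0, 0, -2], [0, 0, 0], 0.6],
    [[0, 0, -6], [0, 0, 0], 0.6],
    [[0, 0, -9], [0, 0, 0], 0.6],
  ],
)

```text
clock: 9.4
ee_pos: [464.8, -271.2, 105.0]
ee_rot: [-3.14, -0.002, 1.444]
contact_force: [0.3, -0.1, 0.5]
width: 52.6
```

```bash
python3 -c "
from h import *
st(); go(355,-175,105,np.pi)"
```

```text
9.4 [ 464.8 -271.2  105. ] [-3.140e+00 -2.000e-03  1.444e+00] F [ 0.3 -0.1  0.5] w 52.6
go (355, -175, 105) [  8.2 -12.1   0. ] [-0.    -0.003 -1.698]
```

servo_tool(
  steps=[
    [[8.2, -12.1, 0], [0, 0, 0.3], 0.6],
    [[8.2, -12.1, 0], [0, 0, 0.6], 0.6],
    [[8.2, -12.1, 0], [0, 0, 0.9], 0.6],
    [[8.2, -12.1, 0], [0, 0, 1.2], 0.6],
    [[8.2, -12.1, 0], [0, 0, 1.443], 0.6],
    [[8.2, -12.1, 0], [0, 0, 1.443], 0.6],
    [[8.2, -12.1, 0], [0, 0, 1.443], 0.6],
    [[8.2, -12.1, 0], [0, 0, 1.443], 0.6],
  ],
)

```text
clock: 10.2
ee_pos: [355.5, -173.3, 103.9]
ee_rot: [-3.139, 0.0, 0.24]
contact_force: [-0.6, 0.5, -0.5]
width: 54.8
```

servo_tool(
  steps=[
    [[0, 0, 0], [0, 0, 0.24], 0.6],
    [[0, 0, 0], [0, 0, 0.24], 0.6],
    [[0, 0, 0], [0, 0, 0.24], 0.6],
  ],
)

```text
clock: 10.5
ee_pos: [355.5, -173.7, 103.7]
ee_rot: [-3.14, 0.002, 0.006]
contact_force: [-0.8, 0.2, -0.4]
width: 55.2
```

```bash
python3 -c "
from h import *
s=st();print(s['q'].round(2)); KT=snap('wrist','w4');print(px(*KT,(355,-175,26)),px(*KT,(650,-20,0)),px(*KT,(650,-250,0)))"
```

```text
10.5 [ 355.5 -173.7  103.7] [-3.14e+00  2.00e-03  6.00e-03] F [-0.8  0.2 -0.4] w 55.2
[-0.65  0.46  1.25  2.33 -0.65  0.77 -0.5 ]
[321.33873776 207.15983181] [ 113.48486686 -188.75428722] [ 425.62082525 -186.89812187]
```

View pics/w4.png

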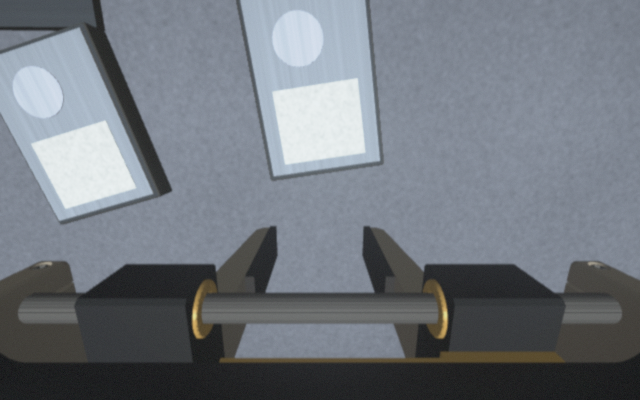

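```bash
python3 -c "
from h import *
K,T=camT('wrist')
print([ray(K,T,u,v,26) for u,v in((273,180),(382,163),(62,222),(155,196))]); go(360,-175,12,0)"
```

```text
[array([ 379.9, -131.9]), array([ 395.7, -227.8]), array([339. ,  64.6]), array([364.5, -24.9])]
go (360, -175, 12) [0.5 0.1 9.2] [-0.001  0.002  0.008]
```

servo_tool(
  steps=[
    [[0.3, 0.3, 3], [0, 0, 0], 0.6],
    [[0.3, 0.3, 6], [0, 0, 0], 0.6],
    [[0.3, 0.3, 8], [0, 0, 0], 0.6],
    [[0.3, 0.3, 9], [0, 0, 0], 0.6],
    [[0.6, 0.3, 9.1], [0, 0, 0], 0.6],
    [[1.2, 0.3, 9.1], [0, 0, 0], 0.6],
    [[2.2, 0.3, 9.1], [0, 0, 0], 0.6],
    [[3.2, 0.3, 9.1], [0, 0, 0], 0.6],
  ],
)

```text
clock: 11.35
ee_pos: [388.8, -176.5, 13.5]
ee_rot: [-3.141, 0.0, 0.007]
contact_force: [-3.1, 0.6, 0.7]
width: 55.2
```

servo_tool(
  steps=[
    [[1.2, 0, 0], [0, 0, 0], 0.6],
    [[2.6, 0, 0], [0, 0, 0], 0.6],
    [[4, 0, 0], [0, 0, 0], 0.6],
    [[5.5, 0, 0], [0, 0, 0], 0.6],
    [[7, 0, 0], [0, 0, 0], 0.6],
    [[8.5, 0, 0], [0, 0, 0], 0.6],
    [[10, 0, 0], [0, 0, 0], 0.6],
    [[11, 0, 0], [0, 0, 0], 0.6],
  ],
)

```text
clock: 12.15
ee_pos: [499.8, -176.2, 13.3]
ee_rot: [3.141, -0.0, 0.007]
contact_force: [-4.6, -0.4, 3.7]
width: 55.1
```

```bash
python3 -c "
from h import *
s=st();print(s['q'].round(2)); KT=snap('wrist','w5');cv2.imwrite('pics/w5.png',cv2.imread('pics/w5.png')[:260])"
```

```text
12.15 [ 499.8 -176.2   13.3] [ 3.141 -0.     0.007] F [-4.6 -0.4  3.7] w 55.1
[-0.41  0.77  0.9   2.06 -0.9   0.77 -0.49]
```

View pics/w5.png

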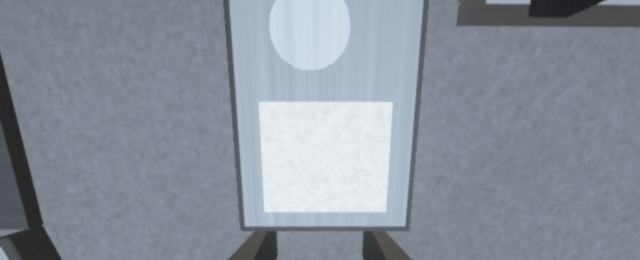

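The drive is square against both fingers, with the guard's end clear at right (458,25). I'll push it on over the edge.

servo_tool(
  steps=[
    [[1.2, 0, 0], [0, 0, 0], 0.6],
    [[2.4, 0, 0], [0, 0, 0], 0.6],
    [[3.6, 0, 0], [0, 0, 0], 0.6],
    [[4.8, 0, 0], [0, 0, 0], 0.6],
    [[6, 0, 0], [0, 0, 0], 0.6],
    [[7, 0, 0], [0, 0, 0], 0.6],
    [[8, 0, 0], [0, 0, 0], 0.6],
    [[9, 0, 0], [0, 0, 0], 0.6],
  ],
)

```text
clock: 13.0
ee_pos: [588.4, -176.1, 13.2]
ee_rot: [-3.141, 0.001, 0.006]
contact_force: [-5.6, 0.6, 4.3]
width: 55.2
```

servo_tool(
  steps=[
    [[0.8, 0, 0], [0, 0, 0], 0.6],
    [[1.6, 0, 0], [0, 0, 0], 0.6],
    [[2.4, 0, 0], [0, 0, 0], 0.6],
    [[3.2, 0, 0], [0, 0, 0], 0.6],
    [[4, 0, 0], [0, 0, 0], 0.6],
    [[4.8, 0, 0], [0, 0, 0], 0.6],
    [[5.6, 0, 0], [0, 0, 0], 0.6],
    [[6.4, 0, 0], [0, 0, 0], 0.6],
  ],
)

```text
clock: 13.8
ee_pos: [653.0, -175.5, 13.1]
ee_rot: [3.142, -0.0, 0.006]
contact_force: [0.4, 0.3, 0.2]
width: 55.1
```

servo_tool(
  steps=[
    [[-2, 0, -4], [0, 0, 0], 0.6],
    [[-4, -2, -9], [0, 0, 0], 0.6],
    [[-6, -6, -10], [0, 0, -0.15], 0.6],
    [[-9, -10, -10], [0, 0, -0.3], 0.6],
    [[-12, -14, -10], [0, 0, -0.45], 0.6],
    [[-15, -18, -10], [0, 0, -0.6], 0.6],
    [[-18, -22, -10], [0, 0, -0.75], 0.6],
    [[-22, -26, -10], [0, 0, -0.9], 0.6],
  ],
)

```text
clock: 14.6
ee_pos: [435.6, 79.9, 113.5]
ee_rot: [3.141, -0.001, 0.912]
contact_force: [0.2, 0.7, 0.0]
width: 54.9
```

```bash
python3 -c "
from h import *
st();go(415,118,100,1.77)"
```

```text
14.6 [435.6  79.9 113.5] [ 3.141e+00 -1.000e-03  9.120e-01] F [0.2 0.7 0. ] w 54.9
go (415, 118, 100) [ 1.8 -4.   1.3] [ 0.001 -0.001 -0.858]
```

servo_tool(
  steps=[
    [[1, -2, 0], [0, 0, -0.15], 0.6],
    [[1.8, -4, 0], [0, 0, -0.3], 0.6],
    [[1.8, -4, 0], [0, 0, -0.45], 0.6],
    [[1.8, -4, 0], [0, 0, -0.6], 0.6],
    [[1.8, -4, 0], [0, 0, -0.75], 0.6],
    [[1.8, -4, 0], [0, 0, -0.858], 0.6],
    [[1.8, -4, 0], [0, 0, -0.858], 0.6],
    [[1.8, -4, 0], [0, 0, -0.858], 0.6],
  ],
)

```text
clock: 15.4
ee_pos: [416.0, 116.7, 113.3]
ee_rot: [3.141, -0.0, 1.76]
contact_force: [-0.3, 0.5, 0.5]
width: 55.0
```

```bash
python3 -c "
from h import *
s=st();print(s['q'].round(2));go(415,118,12,1.77); K,T=snap('top','t3',(190,80,440,310),2)
K,T=camT('top'); print(px(K,T,(474,106,26)))"
```

```text
15.4 [416.  116.7 113.3] [ 3.141 -0.     1.76 ] F [-0.3  0.5  0.5] w 55.0
[-1.01  0.31  0.77  2.24 -0.33  0.7   0.18]
go (415, 118, 12) [ 0.1 -0.1 10.1] [ 0.001 -0.    -0.01 ]
[250.64513015 237.59255444]
```

View pics/t3.png

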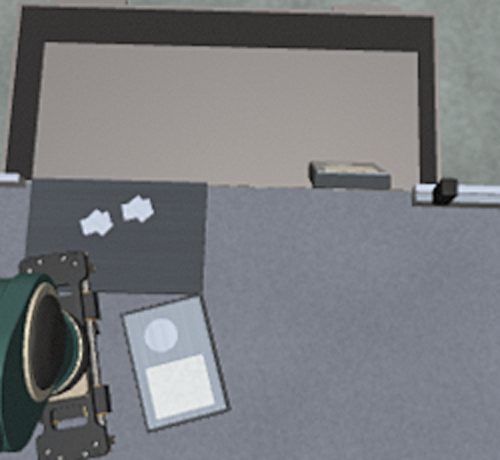

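Drive B is in the tote, at (350,175) just past the edge, and drive A is unmoved. I'll descend and push A.

servo_tool(
  steps=[
    [[0.2, 0, 3], [0, 0, 0], 0.6],
    [[0.2, 0, 6], [0, 0, 0], 0.6],
    [[0.2, 0, 9], [0, 0, 0], 0.6],
    [[0.2, 0, 10], [0, 0, 0], 0.6],
    [[-0.5, 0, 10], [0, 0, 0], 0.6],
    [[-1.3, 0, 10], [0, 0, 0], 0.6],
    [[-2.2, 0, 10], [0, 0, 0], 0.6],
    [[-3.2, 0, 10], [0, 0, 0], 0.6],
  ],
)

```text
clock: 16.25
ee_pos: [422.7, 85.5, 14.2]
ee_rot: [3.14, -0.002, 1.764]
contact_force: [-0.4, 3.0, 2.9]
width: 54.9
```

servo_tool(
  steps=[
    [[-1, 0, 0], [0, 0, 0], 0.6],
    [[-2, 0, 0], [0, 0, 0], 0.6],
    [[-3, 0.03, 0], [0, 0, -0.04], 0.6],
    [[-4, 0.1, 0], [0, 0, -0.08], 0.6],
    [[-5, 0.2, 0], [0, 0, -0.12], 0.6],
    [[-6, 0.34, 0], [0, 0, -0.16], 0.6],
    [[-7, 0.52, 0], [0, 0, -0.2], 0.6],
    [[-8, 0.74, 0], [0, 0, -0.24], 0.6],
  ],
)

```text
clock: 17.05
ee_pos: [442.7, 8.6, 13.6]
ee_rot: [-3.14, -0.004, 2.005]
contact_force: [-5.0, 3.2, 3.0]
width: 54.6
```

```bash
python3 -c "
from h import *
st(); K,T=snap('top','t4',(190,140,440,310),3);"
```

```text
17.05 [442.7   8.6  13.6] [-3.14  -0.004  2.005] F [-5.   3.2  3. ] w 54.6
```

View pics/t4.png

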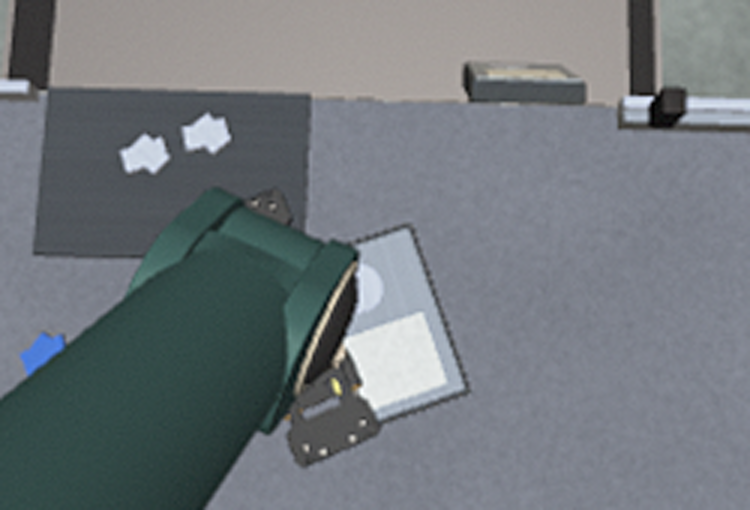

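```bash
python3 -c "
from h import *
K,T=camT('top')
c=np.array([ray(K,T,190+u/3,140+v/3,26) for u,v in((410,226),(468,390),(378,418))]);print(c)
d=c[0]-c[1];print(np.arctan2(d[1],d[0]), (c[0]+c[1])/2+51*np.array([-d[1],d[0]])/np.hypot(*d))"
```

```text
[[ 533.6  -77.7]
 [ 402.3 -127. ]
 [ 378.7  -55.9]]
0.35918792802821436 [450.02278082 -54.60468806]
```

servo_tool(
  steps=[
    [[1.2, 0, 0], [0, 0, 0], 0.6],
    [[2.3, 0.6, 0], [0, 0, 0.1], 0.6],
    [[2.3, 0.6, 0], [0, 0, 0.25], 0.6],
    [[2.3, 0.6, 0], [0, 0, 0.405], 0.6],
    [[2.3, 0.6, 0], [0, 0, 0.405], 0.6],
  ],
)

```text
clock: 17.6
ee_pos: [440.0, 32.2, 13.2]
ee_rot: [3.141, 0.001, 1.599]
contact_force: [-0.5, 0.3, -1.1]
width: 55.2
```

servo_tool(
  steps=[
    [[-0.8, 0, 0], [0, 0, 0], 0.6],
    [[-1.6, 0, 0], [0, 0, 0], 0.6],
    [[-2.5, 0, 0], [0, 0, 0], 0.6],
    [[-3.4, 0, 0], [0, 0, 0], 0.6],
    [[-4.3, 0, 0], [0, 0, 0], 0.6],
    [[-5.2, 0, 0], [0, 0, 0], 0.6],
    [[-6.1, 0, 0], [0, 0, 0], 0.6],
    [[-7, 0, 0], [0, 0, 0], 0.6],
  ],
)

```text
clock: 18.4
ee_pos: [442.3, -39.1, 13.2]
ee_rot: [3.141, -0.0, 1.599]
contact_force: [1.2, 3.1, 0.4]
width: 55.1
```

servo_tool(
  steps=[
    [[1, 0, 0], [0, 0, 0], 0.6],
    [[3, 0, 0], [0, 0, 0], 0.6],
    [[3, 0, -4], [0, 0, 0], 0.6],
    [[3, 0, -8], [0, 0, 0], 0.6],
    [[3, 0, -10], [0, 0, 0.15], 0.6],
    [[3, 0, -10], [0, 0, 0.3], 0.6],
    [[3, 0, -10], [0, 0, 0.45], 0.6],
    [[3, 0, -10], [0, 0, 0.6], 0.6],
  ],
)

```text
clock: 19.2
ee_pos: [440.9, -7.7, 113.2]
ee_rot: [-3.141, -0.0, 0.993]
contact_force: [0.6, 0.0, 0.7]
width: 55.2
```

```bash
python3 -c "
from h import *
s=st();print(s['q'].round(2)); go(352,-95,105,0)"
```

```text
19.2 [440.9  -7.7 113.2] [-3.141 -0.     0.993] F [0.6 0.  0.7] w 55.2
[-0.87  0.39  0.97  2.23 -0.48  0.75 -0.14]
go (352, -95, 105) [-12.2  -2.7   0.8] [-0.    -0.     0.993]
```

servo_tool(
  steps=[
    [[-5, -1, 0], [0, 0, 0.2], 0.6],
    [[-11, -2, 0], [0, 0, 0.4], 0.6],
    [[-11, -2, 0], [0, 0, 0.6], 0.6],
    [[-11, -2, 0], [0, 0, 0.8], 0.6],
    [[-11, -2, 0], [0, 0, 0.993], 0.6],
    [[-11, -2, 0], [0, 0, 0.993], 0.6],
    [[-11, -2, 0], [0, 0, 0.993], 0.6],
    [[-11, -2, 0], [0, 0, 0.993], 0.6],
  ],
)

```text
clock: 20.0
ee_pos: [364.4, -89.8, 112.9]
ee_rot: [3.14, 0.001, 0.006]
contact_force: [-0.0, 0.2, 0.4]
width: 54.9
```

```bash
python3 -c "
from h import *
s=st();print(s['q'].round(2)); KT=snap('wrist','w6');cv2.imwrite('pics/w6.png',cv2.imread('pics/w6.png')[:260])
snap('top','t5',(190,140,440,310),3)
a=cv2.imread('pics/w6.png');b=cv2.imread('pics/t5.png')[:,:,:];b=cv2.resize(b,None,fx=.66,fy=.66)
o=np.zeros((260+b.shape[0],640,3),np.uint8);o[:260]=a;o[260:,:b.shape[1]]=b;cv2.imwrite('pics/c5.png',o)"
```

```text
20.0 [364.4 -89.8 112.9] [3.14e+00 1.00e-03 6.00e-03] F [-0.   0.2  0.4] w 54.9
[-0.95  0.41  1.34  2.37 -0.6   0.76 -0.75]
```

View pics/c5.png

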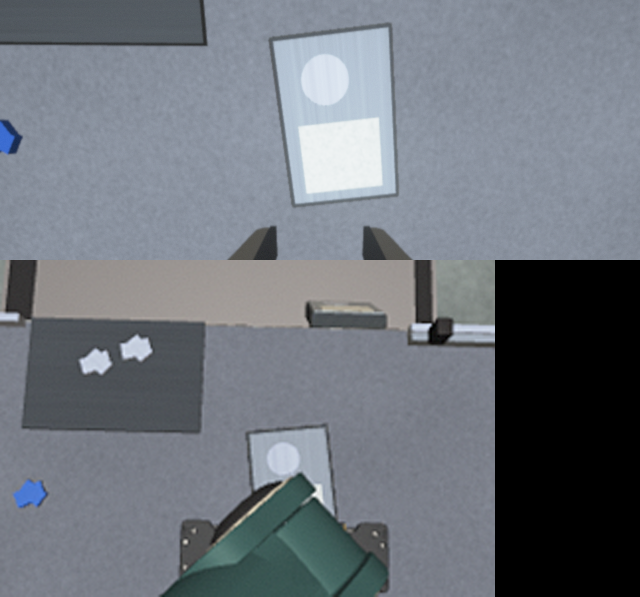

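Drive A lies nearly square, with its trailing edge from (295,205) to (397,193) in the wrist view. That is 13 pictures viewed, so I'll rely on numbers from here.

```bash
python3 -c "
from h import *
K,T=camT('wrist')
print([ray(K,T,u,v,26) for u,v in((295,205),(397,193),(390,24),(271,39),(206,45))])
s=read_state();R=Ro.from_euler('xyz',s['ee_rot']);D=Ro.from_euler('y',0.2)*Ro.from_euler('x',np.pi)
print((R.inv()*D).as_rotvec(),D.apply([0,0,1]), R.inv().apply([356-s['ee_pos'][0],-106-s['ee_pos'][1],13-s['ee_pos'][2]]))"
```

```text
[array([363.5, -66.3]), array([ 375.9, -161.6]), array([ 516. , -145.2]), array([504.3, -48.6]), array([499.4,   5. ])]
[ 0.00113668 -0.19938095  0.00830043] [-1.98669331e-01 -1.22464680e-16 -9.80066578e-01] [ -8.69736772  16.18131338 100.00436011]
```

servo_tool(
  steps=[
    [[-0.7, 0.7, 0], [0, -0.1, 0], 0.6],
    [[-1.4, 1.5, 0], [0, -0.2, 0], 0.6],
    [[-2.1, 2.2, 0], [0, -0.3, 0], 0.6],
    [[-2.1, 2.2, 0], [0, -0.3, 0], 0.6],
    [[-2.1, 2.2, 0], [0, -0.3, 0], 0.6],
  ],
)

```text
clock: 20.6
ee_pos: [343.7, -112.3, 112.9]
ee_rot: [3.141, 0.299, 0.006]
contact_force: [-1.2, 0.1, 0.6]
width: 55.0
```

```bash
python3 -c "
from h import *
s=st();print(s['q'].round(2)); R=Ro.from_euler('xyz',s['ee_rot'])
print(R.apply([0,0,1]),[R.inv().apply(np.array(p)-s['ee_pos']).round(1) for p in((343,-112,40),(343,-112,12),(423,-112,12))])"
```

```text
20.6 [ 343.7 -112.3  112.9] [3.141 0.299 0.006] F [-1.2  0.1  0.6] w 55.0
[-0.77  0.61  1.22  2.21 -0.51  1.06 -0.77]
[-0.29453332 -0.00181626 -0.95563949] [array([20.8, -0.4, 69.9]), array([29. , -0.4, 96.6]), array([1.055e+02, 1.000e-01, 7.310e+01])]
```

servo_tool(
  steps=[
    [[0.9, 0, 3], [0, 0, 0], 0.6],
    [[1.8, 0, 6], [0, 0, 0], 0.6],
    [[2.6, 0, 8.6], [0, 0, 0], 0.6],
    [[2.9, 0, 9.6], [0, 0, 0], 0.6],
    [[3.4, 0, 9.5], [0, 0, 0], 0.6],
    [[4.2, 0, 9.25], [0, 0, 0], 0.6],
    [[5.2, 0, 8.95], [0, 0, 0], 0.6],
    [[6.2, 0, 8.65], [0, 0, 0], 0.6],
  ],
)

```text
clock: 21.4
ee_pos: [378.5, -111.5, 13.0]
ee_rot: [-3.141, 0.3, 0.007]
contact_force: [-5.1, 0.3, 2.3]
width: 55.2
```

servo_tool(
  steps=[
    [[1, 0, -0.3], [0, 0, 0], 0.6],
    [[2, 0, -0.6], [0, 0, 0], 0.6],
    [[3, 0, -0.9], [0, 0.05, 0], 0.6],
    [[4, 0, -1.2], [0, 0.1, 0], 0.6],
    [[5, 0, -1.5], [0, 0.15, 0], 0.6],
    [[6, 0, -1.8], [0, 0.2, 0], 0.6],
    [[7, 0, -2.1], [0, 0.25, 0], 0.6],
    [[8, 0, -2.4], [0, 0.3, 0], 0.6],
  ],
)

```text
clock: 22.2
ee_pos: [462.9, -111.7, 11.9]
ee_rot: [3.141, -0.003, 0.006]
contact_force: [-1.4, 0.9, -1.8]
width: 55.0
```

```bash
python3 -c "
from h import *
s=st();K,T=snap('wrist','w7'); g=cv2.cvtColor(cv2.imread('pics/w7_raw.png'),cv2.COLOR_BGR2GRAY)
for v in (180,205,222): print(v,[(u,int(g[v,u])) for u in range(150,500,10)])
print([px(K,T,p).round() for p in((465,-60,26),(465,-162,26),(504,10,10))])"
```

```text
22.2 [ 462.9 -111.7   11.9] [ 3.141e+00 -3.000e-03  6.000e-03] F [-1.4  0.9 -1.8] w 55.0
180 [(150, 134), (160, 134), (170, 141), (180, 136), (190, 139), (200, 136), (210, 138), (220, 137), (230, 141), (240, 184), (250, 180), (260, 216), (270, 232), (280, 235), (290, 233), (300, 233), (310, 231), (320, 228), (330, 235), (340, 230), (350, 230), (360, 235), (370, 234), (380, 235), (390, 187), (400, 181), (410, 100), (420, 139), (430, 137), (440, 133), (450, 133), (460, 134), (470, 135), (480, 134), (490, 131)]
205 [(150, 134), (160, 140), (170, 135), (180, 140), (190, 143), (200, 143), (210, 141), (220, 142), (230, 140), (240, 126), (250, 182), (260, 189), (270, 230), (280, 235), (290, 236), (300, 235), (310, 234), (320, 233), (330, 233), (340, 233), (350, 232), (360, 233), (370, 234), (380, 233), (390, 186), (400, 180), (410, 122), (420, 137), (430, 139), (440, 134), (450, 136), (460, 139), (470, 133), (480, 134), (490, 135)]
222 [(150, 132), (160, 141), (170, 137), (180, 140), (190, 138), (200, 137), (210, 139), (220, 138), (230, 143), (240, 95), (250, 184), (260, 185), (270, 190), (280, 186), (290, 180), (300, 186), (310, 190), (320, 185), (330, 182), (340, 188), (350, 182), (360, 188), (370, 184), (380, 185), (390, 186), (400, 182), (410, 136), (420, 139), (430, 133), (440, 135), (450, 129), (460, 129), (470, 133), (480, 137), (490, 129)]
[array([233., 245.]), array([404., 246.]), array([123., 175.])]
```

servo_tool(
  steps=[
    [[1.2, 0, 0], [0, 0, 0], 0.6],
    [[2.6, 0, 0], [0, 0, 0], 0.6],
    [[4, 0, 0], [0, 0, 0], 0.6],
    [[5.4, 0, 0], [0, 0, 0], 0.6],
    [[6.8, 0, 0], [0, 0, 0], 0.6],
    [[8.2, 0, 0], [0, 0, 0], 0.6],
    [[9.6, 0, 0], [0, 0, 0], 0.6],
    [[11, 0, 0], [0, 0, 0], 0.6],
  ],
)

```text
clock: 23.05
ee_pos: [570.8, -111.3, 11.7]
ee_rot: [3.141, 0.004, 0.006]
contact_force: [-6.8, -0.9, 6.1]
width: 55.2
```

servo_tool(
  steps=[
    [[1, 0, 0], [0, 0, 0], 0.6],
    [[2, 0, 0], [0, 0, 0], 0.6],
    [[3, 0, 0], [0, 0, 0], 0.6],
    [[4, 0, 0], [0, 0, 0], 0.6],
    [[5, 0, 0], [0, 0, 0], 0.6],
    [[6, 0, 0], [0, 0, 0], 0.6],
    [[7, 0, 0], [0, 0, 0], 0.6],
    [[8, 0, 0], [0, 0, 0], 0.6],
  ],
)

```text
clock: 23.85
ee_pos: [652.4, -110.2, 11.5]
ee_rot: [3.141, -0.0, 0.006]
contact_force: [-0.3, -0.6, -0.5]
width: 54.9
```

servo_tool(
  steps=[
    [[0.5, 0, 0], [0, 0, 0], 0.6],
    [[0.5, 0, 0], [0, 0, 0], 0.6],
    [[-2, 0, -3], [0, 0, 0], 0.6],
    [[-6, 0, -8], [0, 0, 0], 0.6],
    [[-10, -2, -12], [0, 0, -0.15], 0.6],
    [[-14, -6, -13], [0, 0, -0.3], 0.6],
    [[-18, -10, -13], [0, 0, -0.45], 0.7],
    [[-22, -14, -13], [0, 0, -0.6], 0.7],
  ],
)

```text
clock: 24.65
ee_pos: [456.6, 2.1, 140.2]
ee_rot: [-3.141, -0.001, 0.61]
contact_force: [0.4, 1.2, 0.3]
width: 64.1
```

```bash
python3 -c "
from h import *
s=st();print(s['q'].round(2));go(396,336,150,2.995)"
```

```text
24.65 [456.6   2.1 140.2] [-3.141e+00 -1.000e-03  6.100e-01] F [0.4 1.2 0.3] w 64.1
[-0.97  0.4   1.09  2.18 -0.48  0.83 -0.54]
go (396, 336, 150) [ 14.2 -30.8  -0.9] [ 1.000e-03 -2.000e-03 -2.385e+00]
```

servo_tool(
  steps=[
    [[14, -31, -1], [0, 0, -0.3], 0.8],
    [[14, -31, -1], [0, 0, -0.6], 0.8],
    [[14, -31, -1], [0, 0, -0.9], 0.8],
    [[14, -31, -1], [0, 0, -1.2], 0.8],
    [[14, -31, -1], [0, 0, -1.5], 0.8],
    [[14, -31, -1], [0, 0, -1.8], 0.8],
    [[14, -31, -1], [0, 0, -2.1], 0.8],
    [[14, -31, -1], [0, 0, -2.385], 0.8],
  ],
)

```text
clock: 25.45
ee_pos: [394.5, 341.8, 149.8]
ee_rot: [3.141, -0.002, 1.821]
contact_force: [-0.2, -1.0, 0.5]
width: 73.6
```

```bash
python3 -c "
from h import *
s=st();print(s['q'].round(2));go(396,336,150,2.995)"
```

```text
25.45 [394.5 341.8 149.8] [ 3.141e+00 -2.000e-03  1.821e+00] F [-0.2 -1.   0.5] w 73.6
[-1.36  0.39  0.72  2.01 -0.34  0.86 -0.2 ]
go (396, 336, 150) [-0.6  0.  -0. ] [ 1.000e-03 -1.000e-03 -1.174e+00]
```

servo_tool(
  steps=[
    [[-0.6, 0, 0], [0, 0, -0.3], 0.8],
    [[-0.6, 0, 0], [0, 0, -0.6], 0.8],
    [[-0.6, 0, 0], [0, 0, -0.9], 0.8],
    [[-0.6, 0, 0], [0, 0, -1.174], 0.8],
    [[-0.6, 0, 0], [0, 0, -1.174], 0.8],
    [[-0.6, 0, 0], [0, 0, -1.174], 0.8],
    [[-0.6, 0, 0], [0, 0, -1.174], 0.8],
    [[-0.6, 0, 0], [0, 0, -1.174], 0.8],
  ],
)

```text
clock: 26.25
ee_pos: [398.0, 329.5, 149.9]
ee_rot: [-3.141, -0.0, 2.985]
contact_force: [-0.0, -0.2, 0.7]
width: 73.4
```

servo_tool(
  steps=[
    [[0, 0, 0], [0, 0, 0], 0.8],
    [[0, 0, 0], [0, 0, 0], 0.8],
  ],
)

```text
clock: 26.45
ee_pos: [398.2, 329.7, 149.9]
ee_rot: [-3.142, -0.0, 2.976]
contact_force: [0.3, 0.3, -0.4]
width: 73.7
```

```bash
python3 -c "
from h import *
s=st();print(s['q'].round(2));K,T=snap('wrist','w8');a=cv2.imread('pics/w8.png')
snap('top','t6'); b=cv2.imread('pics/t6.png')[60:210,180:450]; b=cv2.resize(b,None,fx=2.3,fy=2.3)
o=np.zeros((260+b.shape[0],640,3),np.uint8);o[:260]=a[:260];o[260:,:b.shape[1]]=b;cv2.imwrite('pics/c8.png',o)
print([px(K,T,p).round() for p in((396,336,75),(396,330,0))])"
```

```text
26.45 [398.2 329.7 149.9] [-3.142 -0.     2.976] F [ 0.3  0.3 -0.4] w 73.7
[-1.13  0.34  0.46  2.01 -0.2   0.83  0.84]
[array([326., 205.]), array([319., 188.])]
```

View pics/c8.png

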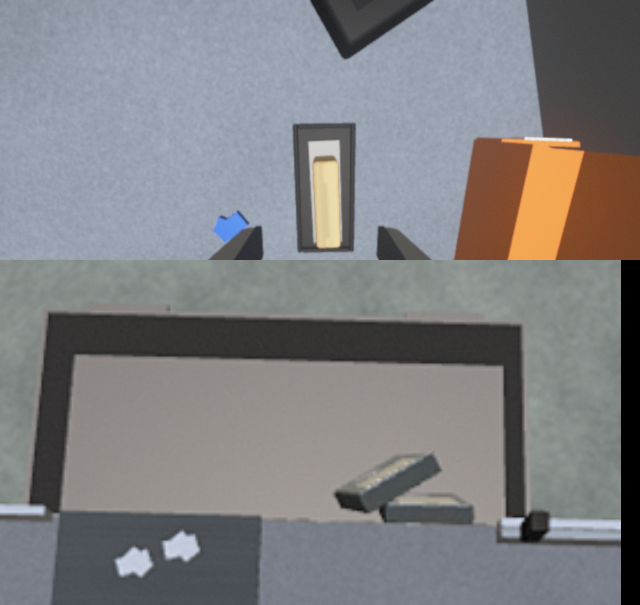

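Both drives lie in the tote. The scraper grip is centred at (327,202) in the wrist view against a prediction of (326,205). Next I'll check the clearance to the orange bin.

```bash
python3 -c "
from h import *
K,T=camT('top'); 
for z in(80,110,140): print(z,[ray(K,T,u,v,z) for u,v in((110,205),(85,278),(62,273))])
K,T=camT('wrist'); print(ray(K,T,327,202,75), ray(K,T,327,157,75), ray(K,T,328,247,75))
for z in(0,80,110,140): print(z,[ray(K,T,u,v,z) for u,v in((472,140),(457,258))])
go(396,336,46,2.985)"
```

```text
80 [array([536.1, 426.7]), array([369.4, 458.9]), array([379. , 511.9])]
110 [array([530.9, 409.1]), array([370.1, 440.1]), array([379.4, 491.2])]
140 [array([525.6, 391.4]), array([370.8, 421.3]), array([379.7, 470.5])]
[393.9 337.7] [354.3 344. ] [437.1 331.8]
0 [array([370.1, 506. ]), array([510.8, 483.5])]
80 [array([359.6, 465.1]), array([465.3, 448.2])]
110 [array([355.7, 449.8]), array([448.2, 435. ])]
140 [array([351.8, 434.5]), array([431.2, 421.8])]
go (396, 336, 46) [ 0.3  0.6 10.4] [-0.     0.    -0.008]
```

servo_tool(
  steps=[
    [[0.3, 0.8, 3], [0, 0, -0.018], 0.8],
    [[0.3, 0.8, 6], [0, 0, -0.018], 0.8],
    [[0.3, 0.8, 9], [0, 0, -0.018], 0.8],
    [[0.3, 0.8, 10.8], [0, 0, -0.018], 0.8],
    [[0.3, 0.8, 10.8], [0, 0, -0.018], 0.5],
    [[0.3, 0.8, 10.8], [0, 0, -0.018], 0],
    [[0.3, 0.8, 10.8], [0, 0, -0.018], 0],
    [[0.3, 0.8, 10.8], [0, 0, -0.018], 0],
  ],
  squeeze=45,
)

```text
clock: 27.35
ee_pos: [397.2, 339.3, 43.1]
ee_rot: [3.14, 0.001, 2.998]
contact_force: [-0.2, -0.1, -0.2]
width: 43.7
```

servo_tool(
  steps=[
    [[0, 0, 0], [0, 0, 0], 0],
    [[0, 0, 0], [0, 0, 0], 0],
    [[0, 0, 0], [0, 0, 0], 0],
    [[0, 0, -0.7], [0, 0, 0], 0],
    [[0, 0, -1.5], [0, 0, 0], 0],
    [[0, 0, -2.2], [0, 0, 0], 0],
    [[0, 0, -2.5], [0, 0, 0], 0],
    [[0, 0, -2.5], [0, 0, 0], 0],
  ],
  squeeze=45,
)

```text
clock: 28.15
ee_pos: [396.8, 338.9, 67.6]
ee_rot: [3.14, 0.001, 2.998]
contact_force: [0.3, -0.7, -2.0]
width: 21.7
```

```bash
python3 -c "
from h import *
st(); go(490,121,68,np.pi/2)"
```

```text
28.15 [396.8 338.9  67.6] [3.140e+00 1.000e-03 2.998e+00] F [ 0.3 -0.7 -2. ] w 21.7
go (490, 121, 68) [-12.3 -20.2  -0.1] [ 1.000e-03 -0.000e+00  1.427e+00]
```

servo_tool(
  steps=[
    [[-4, -4, 0], [0, 0, 0.15], 0],
    [[-8, -8, 0], [0, 0, 0.3], 0],
    [[-12.3, -12, 0], [0, 0, 0.45], 0],
    [[-12.3, -16, 0], [0, 0, 0.6], 0],
    [[-12.3, -20.2, 0], [0, 0, 0.75], 0],
    [[-12.3, -20.2, 0], [0, 0, 0.9], 0],
    [[-12.3, -20.2, 0], [0, 0, 1.05], 0],
    [[-12.3, -20.2, 0], [0, 0, 1.2], 0],
  ],
)

```text
clock: 28.95
ee_pos: [489.2, 120.5, 66.8]
ee_rot: [-3.141, -0.0, 1.79]
contact_force: [-1.3, 0.5, -3.3]
width: 22.0
```

```bash
python3 -c "
from h import *
st(); go(525,121,66,np.pi/2)
T=np.load('w1.npy');K=camT('wrist')[0];print([ray(K,T,u,v,18) for u,v in((420,186),(465,170))])"
```

```text
28.95 [489.2 120.5  66.8] [-3.141 -0.     1.79 ] F [-1.3  0.5 -3.3] w 22.0
go (525, 121, 66) [-0.7  3.5  0.1] [-0.   -0.    0.22]
[array([610.7,  98.2]), array([591.3, 149.7])]
```

servo_tool(
  steps=[
    [[-0.6, 1.5, 0], [0, 0, 0.1], 0],
    [[-0.7, 3, 0], [0, 0, 0.22], 0],
    [[-0.7, 3.9, 0], [0, 0, 0.22], 0],
    [[-0.7, 3.9, 0], [0, 0, 0.22], 0],
    [[-0.7, 3.9, 0.7], [0, 0, 0.22], 0],
    [[-0.7, 3.9, 1.3], [0, 0, 0.22], 0],
    [[-0.7, 3.9, 1.8], [0, 0, 0.22], 0],
    [[-0.7, 3.9, 1.8], [0, 0, 0.22], 0],
  ],
)

```text
clock: 29.75
ee_pos: [527.9, 122.7, 48.0]
ee_rot: [-3.14, 0.0, 1.578]
contact_force: [-0.2, 0.7, -1.7]
width: 21.8
```

```bash
python3 -c "
from h import *
s=st(); print(s['q'].round(2));go(528,122,48,np.pi/2)"
```

```text
29.75 [527.9 122.7  48. ] [-3.14   0.     1.578] F [-0.2  0.7 -1.7] w 21.8
[-0.85  0.63  0.73  2.02 -0.63  0.74  0.28]
go (528, 122, 48) [-0.1  0.   0. ] [-0.002  0.     0.007]
```

servo_tool(
  steps=[
    [[0, 0, 0.1], [0, 0, 0], 0],
    [[0, 0, 0.15], [0, 0, 0], 0],
    [[0, 0, 0.15], [0, 0, 0], 0],
  ],
)

```text
clock: 30.05
ee_pos: [529.0, 123.0, 47.5]
ee_rot: [3.141, -0.0, 1.578]
contact_force: [0.1, 0.7, -1.7]
width: 21.6
```

servo_tool(
  steps=[
    [[0, 0.8, 0], [0, 0, 0], 0],
    [[0, 1.7, 0], [0, 0, 0], 0],
    [[0, 2.6, 0], [0, 0, 0], 0],
    [[0, 3.5, 0], [0, 0, 0], 0],
    [[0, 4.4, 0], [0, 0, 0], 0],
    [[0, 5.3, 0], [0, 0, 0], 0],
    [[0, 6.2, 0], [0, 0, 0], 0],
    [[0, 7.1, 0], [0, 0, 0], 0],
  ],
)

```text
clock: 30.85
ee_pos: [600.7, 123.4, 47.3]
ee_rot: [3.141, 0.0, 1.578]
contact_force: [-0.3, 0.3, -2.7]
width: 21.7
```

servo_tool(
  steps=[
    [[0, 0.9, 0], [0, 0, 0], 0],
    [[0, 1.8, 0], [0, 0, 0], 0],
    [[0, 2.7, 0], [0, 0, 0], 0],
    [[0, 3.6, 0], [0, 0, 0], 0],
    [[0, 4.5, 0], [0, 0, 0], 0],
    [[0, 5.3, 0], [0, 0, 0], 0],
    [[0, 6, 0], [0, 0, 0], 0],
    [[0, 6, 0], [0, 0, 0], 0],
  ],
)

```text
clock: 31.65
ee_pos: [660.9, 123.7, 47.5]
ee_rot: [3.141, 0.0, 1.578]
contact_force: [-0.0, -0.6, -2.6]
width: 21.6
```

servo_tool(
  steps=[
    [[0, 0, 0], [0, 0, 0], 0],
    [[0, 0, -0.5], [0, 0, 0], 0],
    [[0, 0, -1.5], [0, 0, 0], 0],
    [[0, -3, -2], [0, 0, 0], 0],
    [[0, -7, -2], [0, 0, 0], 0],
    [[0, -11, -2], [0, 0, 0], 0],
    [[0, -15, -2], [0, 0, 0], 0],
    [[0, -18, -2], [0, 0, 0], 0],
  ],
)

```text
clock: 32.45
ee_pos: [477.3, 122.8, 68.1]
ee_rot: [-3.141, -0.002, 1.578]
contact_force: [-0.1, 0.1, -2.8]
width: 21.8
```

```bash
python3 -c "
from h import *
st(); K,T=snap('top','t7',(180,90,450,250),2.9)
go(397,339,66,2.998)"
```

```text
32.45 [477.3 122.8  68.1] [-3.141e+00 -2.000e-03  1.578e+00] F [-0.1  0.1 -2.8] w 21.8
go (397, 339, 66) [21.7 -7.3  0.2] [-0.005 -0.008 -1.42 ]
```

View pics/t7.png

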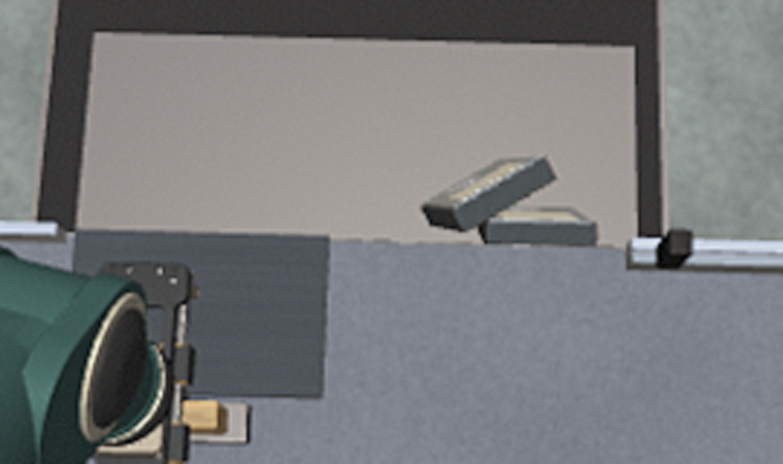

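Visible plate and lip show no chips. So that the guard closes before the scraper goes back in its rest, I'll stand the scraper on the clear bench for now.

servo_tool(
  steps=[
    [[0, -1.5, 0.5], [0, 0, 0], 0],
    [[0, -1.5, 1.5], [0, 0, 0], 0],
    [[0, -1.5, 2.3], [0, 0, 0], 0],
    [[0, -1.5, 2.8], [0, 0, 0], 0],
    [[0, -1.5, 3], [0, 0, 0], 0],
    [[0, -1.5, 3], [0, 0, 0], 0],
  ],
)

```text
clock: 33.1
ee_pos: [465.7, 122.0, 37.3]
ee_rot: [3.141, 0.0, 1.577]
contact_force: [0.9, -0.9, -2.0]
width: 21.6
```

servo_tool(
  steps=[
    [[0, 0, 0.1], [0, 0, 0], 0],
    [[0, 0, 0.1], [0, 0, 0], 0],
    [[0, 0, 0.1], [0, 0, 0], 0],
  ],
)

```text
clock: 33.4
ee_pos: [465.7, 122.1, 37.2]
ee_rot: [3.141, -0.001, 1.577]
contact_force: [-3.0, -1.1, 10.8]
width: 21.6
```

servo_tool(
  steps=[
    [[0, 0, 0.1], [0, 0, 0], 0],
    [[0, 0, 0.1], [0, 0, 0], 0],
    [[0, 0, 0.1], [0, 0, 0], 0],
  ],
)

```text
clock: 33.7
ee_pos: [465.8, 122.1, 37.2]
ee_rot: [3.141, -0.002, 1.577]
contact_force: [-7.5, -1.8, 25.2]
width: 22.0
```

servo_tool(
  steps=[
    [[0, 0, 0.1], [0, 0, 0], 0],
    [[0, 0, 0.1], [0, 0, 0], 0],
    [[0, 0, 0.1], [0, 0, 0], 0],
  ],
)

```text
clock: 34.0
ee_pos: [465.8, 122.2, 37.1]
ee_rot: [-3.141, -0.003, 1.577]
contact_force: [-11.0, -1.8, 39.2]
width: 21.7
```

servo_tool(
  steps=[
    [[0, 0, -0.25], [0, 0, 0], 0],
    [[0, 0, -0.25], [0, 0, 0], 0.5],
    [[0, 0, -0.25], [0, 0, 0], 0.5],
    [[0, 0, -0.25], [0, 0, 0], 0.5],
    [[0, 0, -0.25], [0, 0, 0], 0.5],
    [[0, 0, -3], [0, 0, 0], 0.5],
    [[0, 0, -7], [0, 0, 0], 0.5],
    [[0, 0, -11], [0, 0, 0], 0.5],
  ],
)

```text
clock: 34.8
ee_pos: [464.4, 121.9, 145.1]
ee_rot: [-3.14, 0.002, 1.577]
contact_force: [0.4, 0.7, 2.1]
width: 45.8
```

```bash
python3 -c "
from h import *
st(); go(632,-283,146,0)"
```

```text
34.8 [464.4 121.9 145.1] [-3.140e+00  2.000e-03  1.577e+00] F [0.4 0.7 2.1] w 45.8
go (632, -283, 146) [-40.6  16.5  -0. ] [0.    0.003 1.577]
```

servo_tool(
  steps=[
    [[-5, 2, 0], [0, 0, 0.2], 0.5],
    [[-10, 4, 0], [0, 0, 0.4], 0.5],
    [[-15, 6, 0], [0, 0, 0.6], 0.5],
    [[-20, 8, 0], [0, 0, 0.8], 0.5],
    [[-25, 10, 0], [0, 0, 1.0], 0.5],
    [[-30, 12, 0], [0, 0, 1.2], 0.5],
    [[-35, 14, 0], [0, 0, 1.4], 0.5],
    [[-40, 16, 0], [0, 0, 1.577], 0.5],
  ],
)

```text
clock: 35.6
ee_pos: [616.6, -249.4, 143.7]
ee_rot: [-3.141, 0.001, 0.372]
contact_force: [0.5, 0.2, -0.0]
width: 45.9
```

```bash
python3 -c "
from h import *
st(); go(632,-283,146,0)"
```

```text
35.6 [ 616.6 -249.4  143.7] [-3.141e+00  1.000e-03  3.720e-01] F [ 0.5  0.2 -0. ] w 45.9
go (632, -283, 146) [ 0.2  3.7 -0.2] [-0.     0.001  0.372]
```

servo_tool(
  steps=[
    [[0.2, 3.7, 0], [0, 0, 0.15], 0.5],
    [[0.2, 3.7, 0], [0, 0, 0.3], 0.5],
    [[0.2, 3.7, 0], [0, 0, 0.372], 0.5],
    [[0.2, 3.7, 0], [0, 0, 0.372], 0.5],
    [[0.2, 3.7, 0], [0, 0, 0.372], 0.5],
  ],
)

```text
clock: 36.1
ee_pos: [631.5, -281.2, 143.9]
ee_rot: [-3.141, 0.001, 0.008]
contact_force: [-0.1, -0.8, 0.7]
width: 45.8
```

```bash
python3 -c "
from h import *
s=st();print(s['q'].round(2)); go(632,-283,47,0)
K,T=camT('top');im=cams.capture('top');cv2.imwrite('pics/t8_raw.png',im)
for p in((570,122,18),(600,122,18),(630,122,18)):
  u,v=px(K,T,p).round().astype(int);
b=im[165:230,195:300];print((b.min(2)>170).sum())
ys,xs=np.where(b.min(2)>170);print(list(zip(xs+195,ys+165))[:20])"
```

```text
36.1 [ 631.5 -281.2  143.9] [-3.141e+00  1.000e-03  8.000e-03] F [-0.1 -0.8  0.7] w 45.8
[-0.3   0.88  1.12  1.6  -0.84  1.21 -0.57]
go (632, -283, 47) [0.1 0.2 9.7] [-0.     0.001  0.008]
706
[(np.int64(266), np.int64(165)), (np.int64(267), np.int64(165)), (np.int64(268), np.int64(165)), (np.int64(269), np.int64(165)), (np.int64(270), np.int64(165)), (np.int64(271), np.int64(165)), (np.int64(272), np.int64(165)), (np.int64(273), np.int64(165)), (np.int64(274), np.int64(165)), (np.int64(275), np.int64(165)), (np.int64(276), np.int64(165)), (np.int64(277), np.int64(165)), (np.int64(278), np.int64(165)), (np.int64(279), np.int64(165)), (np.int64(280), np.int64(165)), (np.int64(281), np.int64(165)), (np.int64(282), np.int64(165)), (np.int64(267), np.int64(166)), (np.int64(268), np.int64(166)), (np.int64(269), np.int64(166))]
```

```bash
python3 -c "
from h import *
im=cv2.imread('pics/t8_raw.png');m=(im.min(2)>170).astype(np.uint8)
for l in cv2.connectedComponentsWithStats(m)[2][1:]:
  if l[4]>4: print(l)
print(im[140:230:6,250], im[140:230:6,225].tolist())"
```

```text
[224   0   6   4  13]
[240   0   5   3  13]
[245   0  29   9 135]
[275   0   4   3   7]
[308   0   4   4   7]
[539   0  62  18 416]
[578   0   5   7  19]
[288   5   4   4  12]
[532   5   4   3   7]
[218   6  29  30 263]
[228   6   6   4  12]
[554   6   6   6  17]
[627   6   5   3   6]
[237   8  31  27 308]
[274   8   4   3   9]
[293   8   5   7  17]
[300   8   5   3   8]
[539   8   6   4  14]
[284  11   2   3   5]
[288  10   4   2   6]
[297  12   8   7  17]
[604  13   5   4  13]
[272  15   3   3   7]
[537  15  29  29 249]
[540  14   4   3  10]
[545  14   5   4  10]
[285  16   5   7  13]
[554  17  34  27 288]
[591  16   2   3   6]
[610  16   5   7  17]
[616  16   4   3   6]
[615  20   8   8  18]
[589  22   7   4  10]
[605  25   2   6   9]
[589  31   5   2   5]
[256  33   5   5   9]
[232  36   5   4   7]
[611  36   3   2   5]
[566  38   6   5  22]
[245  41  13  15  73]
[579  43   2   3   6]
[569  46  12  18  89]
[251  52   2   4   5]
[260  55   3   4   8]
[586  64   3   3   7]
[380  66   3   3   5]
[57 71  4  4  8]
[58 84  7  4 15]
[59 88  5  4  8]
[62 98  3  2  5]
[501  98  33  21  47
[... 283 characters left out ...]
  7]
[  37  235  153  123 3459]
[632 234   8   1   8]
[ 90 249   4   3  11]
[ 538  272   62   74 2811]
[528 283  22  63 105]
[ 44 305   5   3  11]
[  8 363   6   2   7]
[  0 364   6   2   7]
[  0 383   6  17  46]
[ 54 383  30  17 345]
[[163 164 172]
 [161 165 171]
 [168 191 203]
 [ 94  96  66]
 [107 111  76]
 [107 114  75]
 [110 114  78]
 [112 116  78]
 [112 117  80]
 [111 116  79]
 [110 115  77]
 [106 111  74]
 [101 104  69]
 [ 98 104  69]
 [ 94  99  67]] [[159, 161, 167], [159, 163, 168], [161, 163, 170], [161, 164, 170], [85, 88, 59], [94, 98, 67], [99, 104, 69], [108, 113, 76], [110, 116, 78], [112, 117, 80], [113, 119, 82], [116, 121, 82], [113, 117, 81], [107, 112, 76], [102, 106, 72]]
```

servo_tool(
  steps=[
    [[0, 0.1, 4], [0, 0, 0], 0.5],
    [[0, 0.1, 7], [0, 0, 0], 0.5],
    [[0, 0.1, 9], [0, 0, 0], 0.5],
    [[0, 0.1, 9.7], [0, 0, 0], 0.5],
    [[0, 0.1, 9.7], [0, 0, 0], 0.5],
  ],
)

```text
clock: 36.65
ee_pos: [631.4, -282.4, 47.1]
ee_rot: [-3.142, 0.001, 0.006]
contact_force: [0.8, 0.0, 1.9]
width: 45.8
```

servo_tool(
  steps=[
    [[0, -1, 0], [0, 0, 0], 0.5],
    [[0, -2.5, 0], [0, 0, 0], 0.5],
    [[0, -4.5, 0], [0, 0, 0], 0.5],
    [[0, -7, 0], [0, 0, 0], 0.5],
    [[0, -9.5, 0], [0, 0, 0], 0.5],
    [[0, -12, 0], [0, 0, 0], 0.5],
    [[0, -14, 0], [0, 0, 0], 0.5],
    [[0, -15, 0], [0, 0, 0], 0.5],
  ],
)

```text
clock: 37.45
ee_pos: [631.8, -129.9, 48.7]
ee_rot: [3.141, -0.002, 0.009]
contact_force: [1.3, -2.7, 0.8]
width: 46.0
```

servo_tool(
  steps=[
    [[0, -1.5, 0], [0, 0, 0], 0.5],
    [[0, -3.5, 0], [0, 0, 0], 0.5],
    [[0, -5.5, 0], [0, 0, 0], 0.5],
    [[0, -7.2, 0], [0, 0, 0], 0.5],
    [[0, -8.2, 0], [0, 0, 0], 0.5],
    [[0, -9, 0], [0, 0, 0], 0.5],
    [[0, -9.4, 0], [0, 0, 0], 0.5],
    [[0, -9.7, 0], [0, 0, 0], 0.5],
  ],
)

```text
clock: 38.25
ee_pos: [630.0, -35.5, 47.3]
ee_rot: [3.142, 0.0, 0.005]
contact_force: [2.5, -2.9, -0.1]
width: 46.3
```

servo_tool(
  steps=[
    [[0, -0.2, 0], [0, 0, 0], 0.5],
    [[0, -0.4, 0], [0, 0, 0], 0.5],
    [[0, -0.4, 0], [0, 0, 0], 0.5],
  ],
)

```text
clock: 38.55
ee_pos: [630.1, -35.1, 47.2]
ee_rot: [3.137, -0.001, 0.003]
contact_force: [4.3, -8.7, -3.6]
width: 46.6
```

servo_tool(
  steps=[
    [[0, -0.2, 0], [0, 0, 0], 0.5],
    [[0, -0.4, 0], [0, 0, 0], 0.5],
    [[0, -0.4, 0], [0, 0, 0], 0.5],
  ],
)

```text
clock: 38.85
ee_pos: [630.1, -35.1, 47.1]
ee_rot: [3.13, -0.002, 0.0]
contact_force: [7.1, -15.7, -10.1]
width: 46.0
```

servo_tool(
  steps=[
    [[0, 1, 0], [0, 0, 0], 0.5],
    [[0, 2, 0], [0, 0, 0], 0.5],
    [[0, 2, 0], [0, 0, 0], 0.5],
    [[0, 2, -5], [0, 0, 0], 0.5],
    [[0, 2, -9], [0, 0, 0], 0.5],
    [[-4, 2, -9.5], [0, 0, -0.15], 0.5],
    [[-8, 0, -9.5], [0, 0, -0.3], 0.5],
    [[-12, -3, -9.5], [0, 0, -0.45], 0.5],
  ],
)

```text
clock: 39.65
ee_pos: [508.2, 1.5, 142.6]
ee_rot: [-3.141, -0.001, 0.459]
contact_force: [0.2, 0.8, -0.3]
width: 46.0
```

```bash
python3 -c "
from h import *
st(); go(466,122,144,np.pi/2)"
```

```text
39.65 [508.2   1.5 142.6] [-3.141e+00 -1.000e-03  4.590e-01] F [ 0.2  0.8 -0.3] w 46.0
go (466, 122, 144) [  1.6 -12.7  -0.1] [-1.000e-03 -1.000e-03 -1.112e+00]
```

servo_tool(
  steps=[
    [[0.5, -4, 0], [0, 0, -0.15], 0.8],
    [[1, -8, 0], [0, 0, -0.3], 0.8],
    [[1.6, -12.7, 0], [0, 0, -0.45], 0.8],
    [[1.6, -12.7, 0], [0, 0, -0.6], 0.8],
    [[1.6, -12.7, 0], [0, 0, -0.75], 0.8],
    [[1.6, -12.7, 0], [0, 0, -0.9], 0.8],
    [[1.6, -12.7, 0], [0, 0, -1.05], 0.8],
    [[1.6, -12.7, 0], [0, 0, -1.112], 0.8],
  ],
)

```text
clock: 40.45
ee_pos: [467.8, 123.8, 142.7]
ee_rot: [-3.141, -0.002, 1.573]
contact_force: [0.6, 0.0, -0.1]
width: 73.9
```

servo_tool(
  steps=[
    [[0, 0, 0], [0, 0, 0], 0.8],
    [[0, 0, 0], [0, 0, 0], 0.8],
  ],
)

```text
clock: 40.65
ee_pos: [468.1, 123.2, 142.5]
ee_rot: [-3.141, -0.001, 1.566]
contact_force: [0.2, 0.6, 0.8]
width: 73.7
```

```bash
python3 -c "
from h import *
st(); K,T=snap('wrist','w9'); snap('top','t9',(180,90,450,250),2.2)
b=cv2.imread('pics/t9.png'); a=cv2.imread('pics/w9.png')[:290]
o=np.zeros((a.shape[0]+b.shape[0],640,3),np.uint8);o[:290]=a;o[290:,:b.shape[1]]=b;o=o[:600];cv2.imwrite('pics/c9.png',o)
go(466,122,38,np.pi/2)
print([px(K,T,p).round() for p in((466,122,75),(466,82,75),(466,162,75))])"
```

```text
40.65 [468.1 123.2 142.5] [-3.141e+00 -1.000e-03  1.566e+00] F [0.2 0.6 0.8] w 73.7
go (466, 122, 38) [-0.1 -0.2 10.4] [-0.    -0.    -0.004]
[array([317., 212.]), array([318., 254.]), array([317., 166.])]
```

View pics/c9.png

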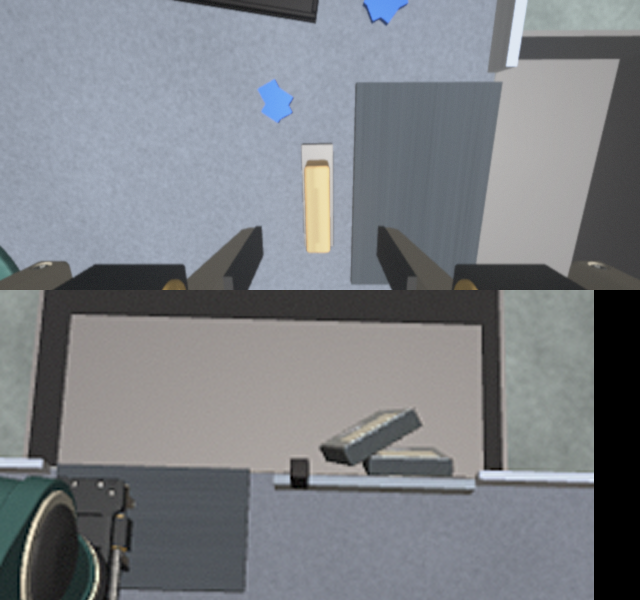

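The plate is empty in the wrist view, the guard is shut with its left end past where it started, and the scraper stands upright under the gripper. I'll pick it up and return it.

servo_tool(
  steps=[
    [[-0.1, -0.2, 3], [0, 0, 0], 0.8],
    [[-0.1, -0.2, 6], [0, 0, 0], 0.8],
    [[-0.1, -0.2, 9], [0, 0, 0], 0.8],
    [[-0.1, -0.2, 10.4], [0, 0, 0], 0.8],
    [[-0.1, -0.2, 10.4], [0, 0, 0], 0.4],
    [[-0.1, -0.2, 10.4], [0, 0, 0], 0],
    [[-0.1, -0.2, 10.4], [0, 0, 0], 0],
    [[-0.1, -0.2, 10.4], [0, 0, 0], 0],
  ],
  squeeze=45,
)

```text
clock: 41.55
ee_pos: [467.1, 122.3, 39.3]
ee_rot: [3.14, -0.001, 1.568]
contact_force: [0.6, -1.0, -0.6]
width: 43.6
```

servo_tool(
  steps=[
    [[0, 0, 0], [0, 0, 0], 0],
    [[0, 0, 0], [0, 0, 0], 0],
    [[0, 0, 0], [0, 0, 0], 0],
    [[0, 0, -0.7], [0, 0, 0], 0],
    [[0, 0, -1.5], [0, 0, 0], 0],
    [[0, 0, -2.3], [0, 0, 0], 0],
    [[0, 0, -3], [0, 0, 0], 0],
    [[0, 0, -3], [0, 0, 0], 0],
  ],
)

```text
clock: 42.35
ee_pos: [467.1, 122.2, 69.5]
ee_rot: [3.14, -0.001, 1.568]
contact_force: [1.0, -0.4, -1.4]
width: 22.1
```

```bash
python3 -c "
from h import *
st(); go(397,338.5,68,2.998)
K,T=camT('top');print([ray(K,T,125+u/4,160+v/4,14) for u,v in((105,303),(212,323),(152,560),(40,543))])"
```

```text
42.35 [467.1 122.2  69.5] [ 3.140e+00 -1.000e-03  1.568e+00] F [ 1.  -0.4 -1.4] w 22.1
go (397, 338.5, 68) [21.6 -7.1  0.2] [ 0.002  0.    -1.43 ]
[array([473.4, 353.3]), array([462.8, 286.2]), array([321.4, 307.2]), array([329.6, 375. ])]
```

servo_tool(
  steps=[
    [[4, -1, 0], [0, 0, -0.15], 0],
    [[8, -2, 0], [0, 0, -0.3], 0],
    [[12, -4, 0], [0, 0, -0.45], 0],
    [[16, -5.5, 0], [0, 0, -0.6], 0],
    [[21.4, -7.1, 0], [0, 0, -0.75], 0],
    [[21.4, -7.1, 0], [0, 0, -0.9], 0],
    [[21.4, -7.1, 0], [0, 0, -1.05], 0],
    [[21.4, -7.1, 0], [0, 0, -1.2], 0],
  ],
)

```text
clock: 43.15
ee_pos: [395.4, 336.6, 68.2]
ee_rot: [-3.141, 0.0, 2.776]
contact_force: [0.2, -1.5, -2.4]
width: 21.9
```

```bash
python3 -c "
from h import *
st(); go(397,337,68,2.998)"
```

```text
43.15 [395.4 336.6  68.2] [-3.141  0.     2.776] F [ 0.2 -1.5 -2.4] w 21.9
go (397, 337, 68) [-0.1  0.1  0. ] [-0.001 -0.    -0.222]
```

Rotate to the final yaw, then lower to about 45 (the scraper's underside at the tray floor).

servo_tool(
  steps=[
    [[-0.1, 0.1, 0], [0, 0, -0.12], 0],
    [[-0.1, 0.1, 0], [0, 0, -0.222], 0],
    [[-0.1, 0.1, 0], [0, 0, -0.222], 0],
    [[-0.1, 0.1, 0.6], [0, 0, -0.222], 0],
    [[-0.1, 0.1, 1.2], [0, 0, -0.222], 0],
    [[-0.1, 0.1, 1.8], [0, 0, -0.222], 0],
    [[-0.1, 0.1, 2.2], [0, 0, -0.222], 0],
    [[-0.1, 0.1, 2.2], [0, 0, -0.222], 0],
  ],
)

```text
clock: 43.95
ee_pos: [396.9, 336.2, 45.5]
ee_rot: [-3.14, -0.001, 2.989]
contact_force: [-0.6, -0.3, -1.9]
width: 21.5
```

servo_tool(
  steps=[
    [[0, 0, 0.1], [0, 0, 0], 0],
    [[0, 0, 0.2], [0, 0, 0], 0],
    [[0, 0, 0.2], [0, 0, 0], 0],
  ],
)

```text
clock: 44.25
ee_pos: [397.4, 336.7, 44.5]
ee_rot: [3.141, 0.0, 2.99]
contact_force: [-0.6, 0.8, -2.6]
width: 21.5
```

servo_tool(
  steps=[
    [[0, 0, 0.05], [0, 0, 0], 0],
    [[0, 0, 0.1], [0, 0, 0], 0],
    [[0, 0, 0.1], [0, 0, 0], 0],
  ],
)

```text
clock: 44.55
ee_pos: [397.4, 336.8, 43.7]
ee_rot: [3.141, 0.0, 2.99]
contact_force: [-1.0, -0.5, -0.1]
width: 22.1
```

servo_tool(
  steps=[
    [[0, 0, 0.05], [0, 0, 0], 0],
    [[0, 0, 0.1], [0, 0, 0], 0],
    [[0, 0, 0.1], [0, 0, 0], 0],
  ],
)

```text
clock: 44.85
ee_pos: [397.4, 336.8, 43.6]
ee_rot: [3.141, -0.001, 2.99]
contact_force: [-3.5, -2.8, 11.5]
width: 21.8
```

servo_tool(
  steps=[
    [[0, 0, -0.1], [0, 0, 0], 0],
    [[0, 0, -0.1], [0, 0, 0], 0.6],
    [[0, 0, -0.1], [0, 0, 0], 0.6],
    [[0, 0, -0.1], [0, 0, 0], 0.6],
    [[0, 0, -0.1], [0, 0, 0], 0.6],
    [[0, 0, -3], [0, 0, 0], 0.6],
    [[0, 0, -7], [0, 0, 0], 0.6],
    [[0, 0, -10.7], [0, 0, 0], 0.6],
  ],
)

```text
clock: 45.65
ee_pos: [397.3, 336.3, 150.4]
ee_rot: [-3.141, -0.0, 2.989]
contact_force: [0.7, 0.5, 0.6]
width: 55.3
```

servo_tool(
  steps=[
    [[0, 0, 0], [0, 0, 0], 0.6],
    [[0, 0, 0], [0, 0, 0], 0.6],
  ],
)

```text
clock: 45.85
ee_pos: [397.4, 337.1, 149.9]
ee_rot: [3.14, 0.0, 2.99]
contact_force: [-0.1, 0.2, -0.7]
width: 55.2
```

```bash
python3 -c "
from h import *
st(); K,T=snap('wrist','w10'); 
a=cv2.imread('pics/w8_raw.png')[100:258,260:380];b=cv2.imread('pics/w10_raw.png')
hsv=cv2.cvtColor(b,cv2.COLOR_BGR2HSV)
def bx(im,name):
  h=cv2.cvtColor(im,cv2.COLOR_BGR2HSV); m=cv2.inRange(h,(12,60,120),(30,160,255)); m[:,:280]=0;m[:,370:]=0;m[262:]=0
  ys,xs=np.where(m>0);print(name,'grip',xs.min(),xs.max(),ys.min(),ys.max(),len(xs))
  g=im.max(2)<75; g[:,:270]=0;g[:,380:]=0;g[256:]=0;g[:90]=0;ys,xs=np.where(g);print('tray',xs.min(),xs.max(),ys.min(),ys.max(),len(xs))
bx(cv2.imread('pics/w8_raw.png'),'before');bx(b,'now')
snap('scene','s10'); snap('top','t10')
import itertools
A=cv2.imread('pics/top0.png').astype(int);B=cv2.imread('pics/t10_raw.png').astype(int)
d=(np.abs(A-B).max(2)>40).astype(np.uint8)
for l in cv2.connectedComponentsWithStats(d)[2][1:]:
  if l[4]>12: print(l)"
```

```text
45.85 [397.4 337.1 149.9] [3.14 0.   2.99] F [-0.1  0.2 -0.7] w 55.2
before grip 313 340 156 248 2208
tray 294 379 125 255 876
now grip 307 331 159 250 2229
tray 270 379 127 255 1246
[325 144  61  31 728]
[312 167   4  13  43]
[319 167   5  13  51]
[251 178  16  13 146]
[230 185  17  13 149]
[ 421  209   62   69 1757]
[   0  212  150   81 5743]
[ 253  228   53   68 1740]
[433 239   4  10  13]
[288 244   5   5  13]
[255 258   4  16  16]
[  0 267  33  53 509]
```

```bash
python3 -c "
from h import *
A=cv2.imread('pics/scene0.png').astype(int);B=cv2.imread('pics/s10_raw.png').astype(int)
d=(np.abs(A-B).max(2)>25).astype(np.uint8)
for l in cv2.connectedComponentsWithStats(d)[2][1:]:
  if l[4]>8: print(l)
K,T=camT('scene');print([px(K,T,(670,y,-154)).round() for y in(95,146)],[px(K,T,(650,y,10)).round() for y in(95,146)],px(K,T,(632,-48,81)))"
```

```text
[ 428    0   72  115 3127]
[ 493    0   65   70 1892]
[324   4  20  13 124]
[349  15   7  11  49]
[310  18  17  46 297]
[330  19  16  36 214]
[483  24   7  10  36]
[345  27   8  29  95]
[471  93   5   3  13]
[466  96  10  21  79]
[ 336  149   50   33 1012]
[ 197  164   46   38 1129]
[333 181   6  20  94]
[341 180   5  20  81]
[400 186  16   9 106]
[384 191  16   9 108]
[349 199   3   9  27]
[264 205   2   8  16]
[ 274  223   57   67 1820]
[405 249  15   8  88]
[389 250  15   8  90]
[316 260  12  14 142]
[array([391., 256.]), array([409., 255.])] [array([394., 205.]), array([413., 204.])] [340.97251721 182.42402973]
```

Two new chip-sized blobs at (396,254) and (412,253) in the scene camera match the tote floor below the lip. Everything checks out, so I'll hand in.

```bash
python3 -c "
from workcell import job
print(job.close_job())"
```

```text
the job is handed in; nothing more can be done
None
```

The bench is cleared and the job is handed in at about 46 s on the robot's clock. No check failed at the end.

I did it in the order asked:
- **Guard opened:** I slid it until it met its end stop.
- **Drives:** there were two single dead drives, and I pushed both through the opening into the tote.
- **Chips:** there were two, and one stroke of the scraper wiped both over the lip. The fingers gripped the wooden handle, well above the chips.
- **Guard shut:** I stood the scraper on clear bench while I slid the guard back against its other stop. There it held at about 15 N without moving.
- **Scraper:** I set it back upright in its rest and released it.

The last checks:
- **Tote:** the cameras show both drives, and two new chip-sized shapes in the scene camera below the lip.
- **Plate and guard:** the plate is empty. The guard's end sits a few millimetres past where it began, so it seems to have been slightly open at the start.
- **Scraper:** it is back where it stood, within a couple of millimetres.
- **Rest of the bench:** comparing start and end top views, the screwdriver and stack did not move. The arm hid the left part of the bench, with the tin and the orange bin, so I did not recheck those.
- **Force:** the largest I saw was about 41 N at the wrist, when I pressed the held scraper onto the bench to find contact.

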